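# Seat a huller roller in V-blocks and close the hold-down

## Task

Take the rubber-covered roller out of its orange holder and lower it gently into the pair of steel V-blocks on the blue fixture, feeling for the V so that it settles on both flanks, without forcing it or letting it drop. Once it lies centred and let go, swing the hold-down arm over by its red cross-bar, set it down softly on the rubber sleeve and let go, and leave the red-lidded jar, the tin and the stopwatch where they stand.

Things in the scene. Friction and masses are not known exactly. Their poses are not given: they have to be found in the camera images.
- roller_mid (a point): Centre of the roller, x along its axis (y, z turn with it). Roller 0.26 to 0.44 kg: black rubber sleeve 36 mm in diameter, 64 mm long in the middle (grip here); steel journals 24 mm in diameter, from 32 to 72 mm each side; dark stubs 14 mm in diameter to 80 mm. It starts level, its journals in the holder's notches, its centre 42 mm above the bench.
- holder: Orange roller holder, fixed; origin on the bench under the roller's centre, x along the roller. Foot 130 x 64 x 8 mm; notched plates 12 mm thick, 44 mm wide, at x = -50 and +50 mm, 39 mm high; free between them down to the foot. Lift the roller straight up.
- fixture: Blue plate fixed to the bench, 160 mm in x, y from -110 to +80 mm, 12 mm thick; origin on the bench under its V-blocks' nominal middle, x along the V, z up. Two dark posts (x -20 to 20, y -104 to -80, up to z = 130 mm) bear the hold-down. The roller belongs with its centre at x = 0, parallel to x, its sleeve between the V-blocks (8 mm play each way).
- v_nominal (a point): Nominal centre of the seated roller, 92 mm up. The V-blocks are fast but were set by hand: the true seat lies up to 10 mm to either side in the fixture's y and up to 18 mm higher or lower; this is NOT reported: feel or look for it. A roller e mm off the V's centre line (e up to 16) meets one flank e mm above its seat; that flank pushes it toward the centre.
- v_vertex (a point): Nominal bottom of the V, midway between the two steel V-blocks (17 mm below v_nominal). Each block is 16 mm thick, 70 mm wide, centred 48 mm from here along x (clear gap 80 mm); the 90 degree V is 25 mm deep and 50 mm wide at its mouth. They stand on an aluminium carriage, 130 x 62 mm, whose top lies 25 mm below the V's bottom.
- hold_down (a joint): Hinge of the steel hold-down arm, rad: about 1.8 as found (open, leaning back on its stop), 1.57 upright, 0 level; its pad meets a seated roller's sleeve between -0.2 and 0.2, by the seat's height (0 at 92 mm). Axis parallel to the fixture's x at y = -92, z = 121 mm; closing swings it over toward +y. Hinge free: past upright the 0.30 kg arm falls if let go.
- handle_bar (a point): Middle of the arm's red cross-bar, 12 mm in diameter, 100 mm long, parallel to the fixture's x. The arm holds it at its middle: grip it about 30 mm to one side, fingers closing across it; it may turn in the grip. At hinge angle q it is at x = 0, y = -92 + 149 cos q - 28 sin q, z = 121 + 149 sin q + 28 cos q mm in the fixture's frame.
- red_jar: Bystander: sample jar with a red lid, 54 mm in diameter, 92 mm high, beyond the fixture; origin at its foot.
- open_tin: Bystander: open grey metal tin, 60 mm in diameter, 21 mm high, on the robot's side; origin at its foot.
- stopwatch: Bystander: white stopwatch with three buttons, 60 x 60 x 18 mm, near right; origin at its foot.
Not all that is in view belongs to the job. Of the things that look like the part that bears roller_mid, the larger one is meant.

How it is judged:
On the way, in this order (a step that is already met when the one before it is completed fails the run):
1. the roller lies seated in both V-blocks, let go and still, with the hold-down still open (z of roller_mid in the frame of fixture between 0.072 and 0.112 m and x of roller_mid in the frame of fixture between -0.012 and 0.012 m and y of roller_mid in the frame of fixture between -0.016 and 0.016 m and angle between the x axis of roller_mid and the x axis of fixture, either way round below 0.05 rad and linear speed of roller below 0.02 m/s and contact force between the fingers and roller below 0.1 N and value of joint hold_down above 1.2 rad), for 0.2 s.
2. the hold-down's pad bears on the roller (contact force between hold_down and roller above 1 N), for 0.2 s.
At the end, for the whole second after the job is handed in: Roller released and still (<0.02 m/s) in the V-blocks: axis 72 to 112 mm high and within 0.05 rad of the fixture's x; centre within 12 mm along x and 16 mm across y of the fixture's origin. Hold-down closed (under 0.35 rad), resting on the roller with over 1 N (z of roller_mid in the frame of fixture between 0.072 and 0.112 m and x of roller_mid in the frame of fixture between -0.012 and 0.012 m and y of roller_mid in the frame of fixture between -0.016 and 0.016 m and angle between the x axis of roller_mid and the x axis of fixture, either way round below 0.05 rad and linear speed of roller below 0.02 m/s and contact force between the fingers and roller below 0.1 N and contact force between hold_down and roller above 1 N and value of joint hold_down below 0.35 rad); the robot touches nothing.
It fails at once if the roller is forced or struck with more than 20 N against the V-blocks while it is being seated (contact force between roller and fixture above 20 N and value of joint hold_down above 1.2 rad).
It fails at once if the hold-down presses on or strikes the roller with more than 25 N (contact force between hold_down and roller above 25 N).
It fails at once if the roller drops or tumbles out of the fingers (faster than 0.15 m/s while no finger touches it) (linear speed of roller above 0.15 m/s and contact force between the fingers and roller below 0.05 N).
It fails at once if the jar, the tin or the stopwatch is moved by more than 20 mm (distance of any of red_jar, open_tin, stopwatch from where it was at the start of the episode above 0.02 m).
It also fails if it takes over 66 s, if anything falls off the work surface, if the arm or the gripper's body presses on something with over 40 N, if the wrist force passes 120 N, or if a joint passes its speed limit or range.

## Robot

A 6-joint arm with a two-finger parallel gripper is mounted at the origin on the work surface; the furniture and walls round the work are solid. World frame = base frame: x ahead of the robot, y to its left, z up, the work surface at z = 0. Lengths are in m, angles in rad, forces in N, time in s.
With the tool pointing down it reaches from about 0.275 to 0.825 m from the base axis. Payload 4.9 kg.
Tool frame: the origin (TCP) lies midway between the tips of the shut fingers; the grasp point (between the pads) lies 19 mm behind it (grip_point_offset is the distance from the TCP to the grasp point, in m); z points along the fingers, x is the direction in which the jaws open and shut, and the axes are right-handed (so a half turn about z gives the same grasp; the last joint's range is limited). The gripper opens to 85 mm and grips with 20 to 120 N. Pads are 22 mm wide; open, the fingers measure 114 mm over their backs; the gripper's body (76 mm by 85 mm) begins 54 mm behind the grasp point. The pads swing forward as they close: fully open they stand 13 mm farther back than shut.
Start: joints at [-1.389, 0.326, -0.193, 1.052, 0, 1.437], TCP at [0.171, -0.523, 0.2] pointing down, gripper open.
Joint ranges: [-2.65, 2.65], [-0.97, 1.79], [-1.3, 1.35], [-1.93, 2.1], [-1.47, 1.37], [-3.14, 3.14]. Speed limits (rad/s): [2.57, 2.57, 3.14, 3.14, 3.14, 3.14].

## Interface

Orientations are given as a rotation vector (axis times angle).
In Python, from cell import * gives the robot as it stands. Calls block until the motion is done:
- movep(position, orientation): joint-space move of the TCP to a pose.
- move_l(position, velocity=0.15, rot=None, until_force=None): straight line of the TCP; rot=None keeps the orientation; velocity is the mean speed in m/s. With until_force (N) it stops when the force on the tool has changed by that much, and returns True; else False.
- set_joints(angles): joint-space move.
- let_go() and grab(newtons=None): open the fingers fully, or close them until they stop; newtons is the grip in N (None keeps the last).
- sleep(seconds).
- ik(position, orientation): joint angles nearest the present ones, or None.
- get_state(): the state.
- grab_frame(name): name is "scene" or "top"; returns a dict with "img" (384x512x3 uint8, red, green, blue), "fx", "fy", "cx", "cy" (pixels), "k1" (the pictures are not rectified: a ray, as slopes to the right and down, at radius r is drawn at 1 + k1 r^2 times it, then the intrinsics apply), "cam_to_world" (4x4, takes a point from camera to world coordinates). Camera axes: x right, y down, z forward; pixel columns grow to the right and rows downward; lengths in m; the calibration is good to about 2 mm. A picture is of the moment at which its call begins. There is no depth.
A pose or a line that the arm cannot do raises MotionError and nothing moves.
- sign_off(): hands the job in, once; it reports no verdict.
Trained networks look in the newest picture that a camera, given by its name, has taken for a name from the list of things; names that differ only in an ending like _2 or _b are one class to them, and where a whole thing is asked for, a point or a joint stands for the part that bears it (a point fixed in the world has none). Each returns a list of dicts, best first, with "score" (0 to 1); they miss things now and then, are a little off and sometimes report something else, mostly with a low value. They report only what shows in the picture. A call takes as long as a camera call. They do not tell look-alikes from the thing itself.
- spot_in(camera, name): "centre" ([column, row] in pixels, amid what is visible of it).
- silhouettes(camera, name): "mask" (384x512 bool, what is visible of it) and "centre" ([column, row] in pixels, amid what is visible of it).
- tip_of(camera, name): "centre" ([column, row] in pixels: a listed point, or the origin of a listed thing).
The state is a dict: "clock": time; "q": joint angles; "joint_velocities": joint speeds; "tau": joint torques, N m; "position": TCP position; "eef_rot": TCP orientation; "contact_force": force on the tool from outside, world axes, zero at the start; "wrist_torque": the same for the moment, N m; "finger_gap": opening from 0.0 (shut) to 1.0 (fully open).
Only numpy, scipy, OpenCV 4.12 (cv2) and the standard library are available. Lean on these libraries where they do the work, as an engineer would, in place of code of your own. Each camera call takes 0.05 s, during which the arm holds its last target.

## Working session

There is one attempt and no reset: what is moved stays moved. The work goes in short steps, each a Python script; the robot and the scene stay as the last script left them, time stands still between calls to the robot, and variables do not carry over. Pictures are saved under pics/ and viewed, and the job is handed in when it is done.

```bash
ls -la; mkdir -p pics; python3 - <<'E'
from cell import *
import cv2,numpy as np
s=get_state();print({k:np.round(v,3) for k,v in s.items()})
for n in("scene","top"):
    f=grab_frame(n);cv2.imwrite(f"pics/{n}0.png",cv2.resize(f["img"][:,:,::-1],(800,600),interpolation=cv2.INTER_CUBIC))
    print(n,f["fx"],f["fy"],f["cx"],f["cy"],f["k1"],np.round(f["cam_to_world"],4).tolist())
    for o in("roller_mid","holder","fixture","v_nominal","v_vertex","handle_bar","red_jar","open_tin","stopwatch"):
        try: print(o,[(np.round(d["centre"],1).tolist(),round(d["score"],2)) for d in tip_of(n,o)])
        except Exception as e: print(o,e)
E
```

```text
total 12
drwxr-xr-x  3 agent agent 4096 Dec  7 15:19 .
drwxr-xr-x 23 root  root  4096 Dec  7 15:19 ..
drwxr-xr-x  2 agent agent 4096 Dec  7 15:19 pics
{'clock': np.float64(0.0), 'q': array([-1.389,  0.327, -0.194,  1.052, -0.   ,  1.437]), 'joint_velocities': array([-0.   , -0.001, -0.   , -0.   , -0.   ,  0.001]), 'tau': array([-2.0000e-03, -4.4339e+01,  2.6244e+01,  1.5000e-02, -0.0000e+00,
        0.0000e+00]), 'position': array([ 0.171, -0.522,  0.199]), 'eef_rot': array([-2.542e+00,  1.844e+00,  2.000e-03]), 'contact_force': array([-0.674, -0.094,  0.476]), 'wrist_torque': array([0.008, 0.051, 0.027]), 'finger_gap': np.float64(1.002)}
scene 369.0206152412715 369.0206152412715 253.37070483559145 195.39926038384112 -0.11721943571159427 [[0.9331, 0.1582, -0.3231, 0.8933], [0.3597, -0.4273, 0.8295, -0.8619], [-0.0069, -0.8902, -0.4555, 0.6185], [0.0, 0.0, 0.0, 1.0]]
roller_mid [([246.1, 204.7], 0.58), ([257.0, 179.0], 0.5)]
holder [([245.7, 215.4], 0.89)]
fixture [([238.1, 263.3], 0.89)]
v_nominal [([235.5, 231.9], 0.58), ([236.8, 241.0], 0.53)]
v_vertex [([236.6, 240.7], 0.57)]
handle_bar [([185.6, 204.5], 0.74)]
red_jar [([321.0, 246.3], 0.68), ([154.9, 292.4], 0.4)]
open_tin [([191.0, 237.1], 0.81), ([236.6, 240.4], 0.3)]
stopwatch []
top 417.68293261815126 417.68293261815126 260.21931917203204 182.88566670682917 -0.06760121544263696 [[-0.0197, -0.9971, 0.0741, 0.4672], [-0.9998, 0.0192, -0.0072, 0.0561], [0.0058, -0.0742, -0.9972, 1.3205], [0.0, 0.0, 0.0, 1.0]]
roller_mid [([237.6, 210.1], 0.97), ([144.6, 236.4], 0.69)]
holder [([236.6, 209.7], 0.65)]
fixture [([316.9, 186.5], 0.83)]
v_nominal [([319.5, 180.8], 0.56)]
v_vertex [([319.8, 180.2], 0.77)]
handle_bar [([387.3, 192.5], 0.56)]
red_jar []
open_tin [([295.6, 244.3], 0.68)]
stopwatch [([373.7, 224.3], 0.61)]
```

View pics/scene0.png

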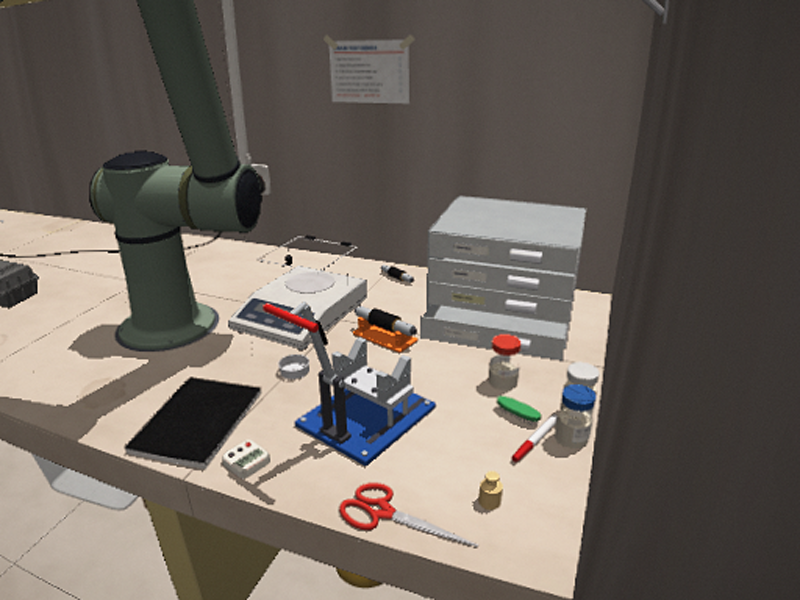

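View pics/top0.png

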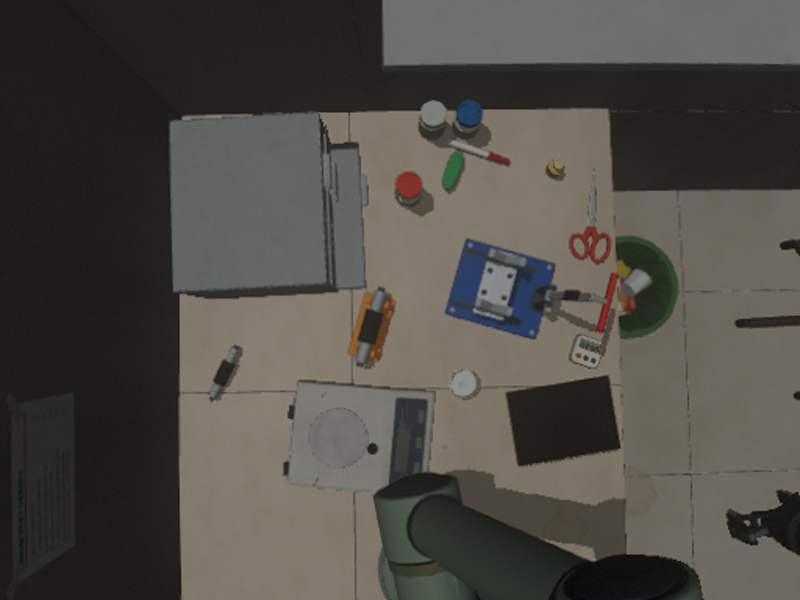

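The scene view shows the roller in the orange holder at about (246,205) raw px. The fixture is at (238,263) with its arm leaning back and the red bar at (186,204). The smaller look-alike roller lies near (257,179) scene and (145,236) top. Next I'll measure precisely.

```bash
cat > h.py <<'E'
from cell import *
import cv2,numpy as np
from scipy.optimize import least_squares
def K(f): return np.array([[f["fx"],0,f["cx"]],[0,f["fy"],f["cy"]],[0,0,1.]]),np.array([f["k1"],0,0,0,0.])
def proj(f,P):
    T=np.linalg.inv(f["cam_to_world"]);k,d=K(f)
    r,_=cv2.Rodrigues(T[:3,:3]); return cv2.projectPoints(np.asarray(P,float).reshape(-1,1,3),r,T[:3,3],k,d)[0].reshape(-1,2)
def rays(f,uv):
    k,d=K(f);n=cv2.undistortPoints(np.asarray(uv,float).reshape(-1,1,2),k,d).reshape(-1,2)
    M=f["cam_to_world"];D=np.c_[n,np.ones(len(n))]@M[:3,:3].T
    return M[:3,3],D
def onz(f,uv,z):
    o,D=rays(f,uv);return o+D*((z-o[2])/D[:,2])[:,None]
def tri(f1,u1,f2,u2):
    g=lambda X:np.r_[(proj(f1,X)[0]-u1),(proj(f2,X)[0]-u2)]
    r=least_squares(g,onz(f1,[u1],.1)[0]);return r.x,r.fun
def crop(f,c,r,s,path,pts=()):
    c=np.asarray(c,int);x0,y0=max(c[0]-r[0],0),max(c[1]-r[1],0)
    im=f["img"][y0:c[1]+r[1],x0:c[0]+r[0],::-1]
    im=np.ascontiguousarray(cv2.resize(im,None,fx=s,fy=s,interpolation=cv2.INTER_CUBIC))
    for p in pts: cv2.circle(im,tuple(int(v) for v in ((p[0]-x0+.5)*s,(p[1]-y0+.5)*s)),2,(0,255,0),-1)
    cv2.imwrite(path,im); print(path,"x0,y0",x0,y0,"scale",s)
E
python3 - <<'E'
from h import *
S=grab_frame("scene");T=grab_frame("top")
import pickle;pickle.dump((S,T),open("f0.pkl","wb"))
for n in ["roller_mid","fixture","v_vertex","handle_bar","holder","open_tin"]:
    a=tip_of("scene",n);b=tip_of("top",n)
    for i in a:
        for j in b:
            if i["score"]>.5 and j["score"]>.5:
                X,e=tri(S,i["centre"],T,j["centre"]);print(n,X.round(4),e.round(1))
for n in ["red_jar","open_tin","stopwatch"]:
    for c,f in(("scene",S),("top",T)):
        for d in silhouettes(c,n): print(n,c,d["score"],np.round(d["centre"],1),onz(f,[d["centre"]],.02).round(3), d["mask"].sum())
crop(T,(318,183),(75,55),5,"pics/tfix.png")
crop(S,(232,245),(60,60),6,"pics/sfix.png")
crop(T,(238,210),(30,30),12,"pics/trol.png")
E
```

```text
roller_mid [0.478  0.1212 0.0354] [ 1.1 -0.1  0.4  0.9]
roller_mid [ 0.372   0.4547 -0.1534] [ 8.4 -0.5  2.8  6.2]
roller_mid [0.4909 0.1219 0.1405] [-4.8  0.3 -1.8 -3.9]
roller_mid [0.3978 0.4197 0.0021] [ 1.8 -0.1  0.5  1.2]
fixture [ 0.5583 -0.1293 -0.004 ] [ 0.5 -0.   0.3  0.5]
v_vertex [ 0.5646 -0.1303  0.0689] [-1.3  0.1 -0.7 -1.4]
holder [ 0.4792  0.1229 -0.004 ] [-0.2  0.  -0.1 -0.1]
open_tin [ 0.3659 -0.0649 -0.0018] [-2.3 -0.1 -1.2 -2.1]
red_jar scene 0.91 [320.8 232. ] [[0.744 0.074 0.02 ]] 551
red_jar scene 0.36 [156.1 290.7] [[ 0.43  -0.321  0.02 ]] 549
red_jar top 0.6 [259.2 121.3] [[0.759 0.046 0.02 ]] 302
open_tin scene 0.7 [186.4 233.6] [[ 0.371 -0.075  0.02 ]] 269
open_tin top 0.51 [295.2 246. ] [[ 0.366 -0.058  0.02 ]] 323
stopwatch scene 0.84 [155.3 291.4] [[ 0.43  -0.324  0.02 ]] 488
stopwatch top 0.75 [376.3 224.5] [[ 0.427 -0.313  0.02 ]] 334
pics/tfix.png x0,y0 243 128 scale 5
pics/sfix.png x0,y0 172 185 scale 6
pics/trol.png x0,y0 208 180 scale 12
```

View pics/tfix.png

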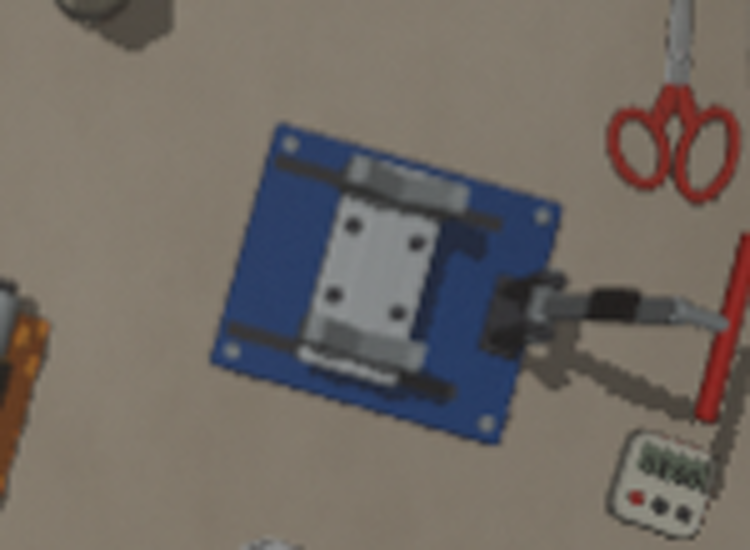

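View pics/sfix.png

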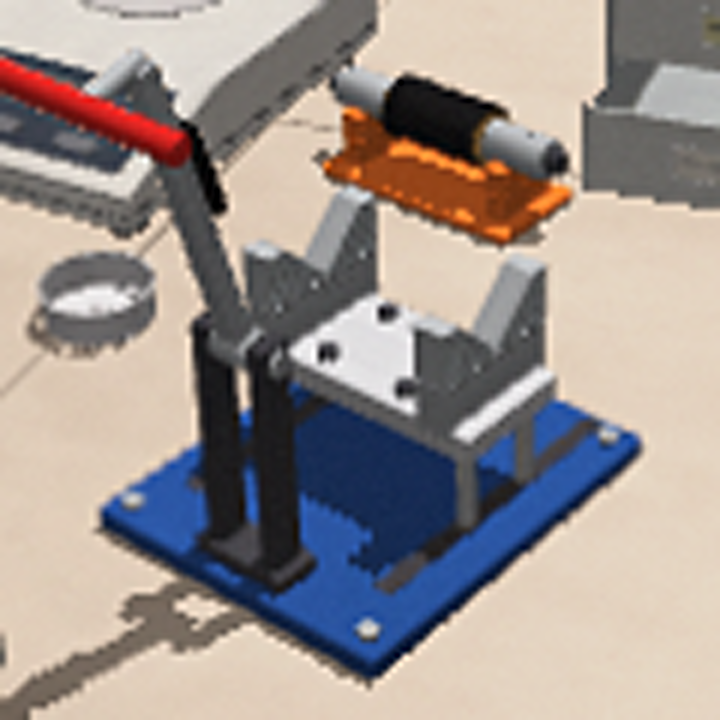

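View pics/trol.png

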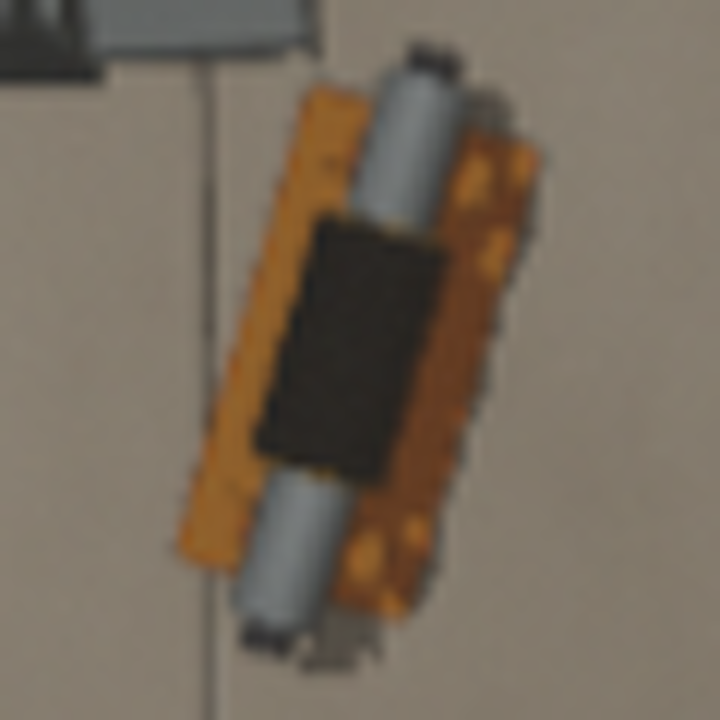

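```bash
cat >> h.py <<'E'
def Fx(p,P):
    x,y,a=p;c,s=np.cos(a),np.sin(a);P=np.asarray(P,float);return np.c_[x+c*P[:,0]-s*P[:,1],y+s*P[:,0]+c*P[:,1],P[:,2]]
E
python3 - <<'E'
from h import *
import pickle;S,T=pickle.load(open("f0.pkl","rb"))
# plate corners, top face
tc=np.array([[280,123],[562,205],[498,445],[210,362]])/5-.5+[243,128]
C=[[.08,.08,.012],[.08,-.11,.012],[-.08,-.11,.012],[-.08,.08,.012]]
# scene : left=(-x,-y), bottom=(+x,-y), right=(+x,+y)
sc=np.array([[103,513],[372,660],[640,438]])/6-.5+[172,185]
Cs=[C[2],C[1],C[0]]
for w in((1,0),(0,1),(1,1)):
    g=lambda p:np.r_[w[0]*(proj(T,Fx(p,C))-tc).ravel(),w[1]*(proj(S,Fx(p,Cs))-sc).ravel()]
    r=least_squares(g,[.56,-.13,-.25],x_scale=[.01,.01,.1]);print(w,r.x.round(4),r.fun.round(2))
p=r.x
# roller
q=np.array([[320,215],[448,245],[388,485],[255,455]])/12-.5+[208,180]
W=onz(T,q,.045);print("roller c",W.mean(0).round(4))
d=(W[0]+W[1]-W[2]-W[3])[:2];print("yaw",np.arctan2(d[1],d[0]), "len",np.linalg.norm(d)/2)
e=onz(T,np.array([[435,50],[266,645]])/12-.5+[208,180],.044);print("ends",e.round(4),e.mean(0),np.linalg.norm(e[0]-e[1]),np.arctan2(*(e[0]-e[1])[[1,0]]))
# V-block overlay nominal
def blk(dy,dz):
    P=[]
    for x in(-.056,-.040,.040,.056):
        for y,z in((-.035,.1),(-.025,.1),(0,.075),(.025,.1),(.035,.1)): P.append([x,y+dy,z+dz])
    return Fx(p,P)
crop(T,(318,183),(50,40),8,"pics/tfix2.png",proj(T,blk(0,0)))
crop(S,(232,230),(40,40),9,"pics/sfix2.png",proj(S,blk(0,0)))
E
```

```text
(1, 0) [ 0.5613 -0.1274 -0.302 ] [-0.52 -0.54  0.71 -0.23  0.2   0.5  -0.38  0.25 -0.   -0.    0.   -0.
  0.   -0.  ]
(0, 1) [ 0.5618 -0.1307 -0.2908] [ 0.   -0.    0.   -0.    0.    0.    0.    0.   -1.36 -0.7   0.43  0.66
  0.91 -0.52]
(1, 1) [ 0.5615 -0.1285 -0.2982] [-0.29 -0.53  0.99 -0.44  0.68  0.34  0.04  0.31 -1.1  -1.46  0.24  0.01
  1.09 -0.83]
roller c [0.4846 0.1195 0.045 ]
yaw -0.2713318893251738 len 0.06288656340871852
ends [[0.5606 0.0974 0.044 ]
 [0.4103 0.1428 0.044 ]] [0.48547005 0.12005643 0.044     ] 0.15700015698251316 -0.2933394050378579
pics/tfix2.png x0,y0 268 143 scale 8
pics/sfix2.png x0,y0 192 190 scale 9
```

View pics/tfix2.png

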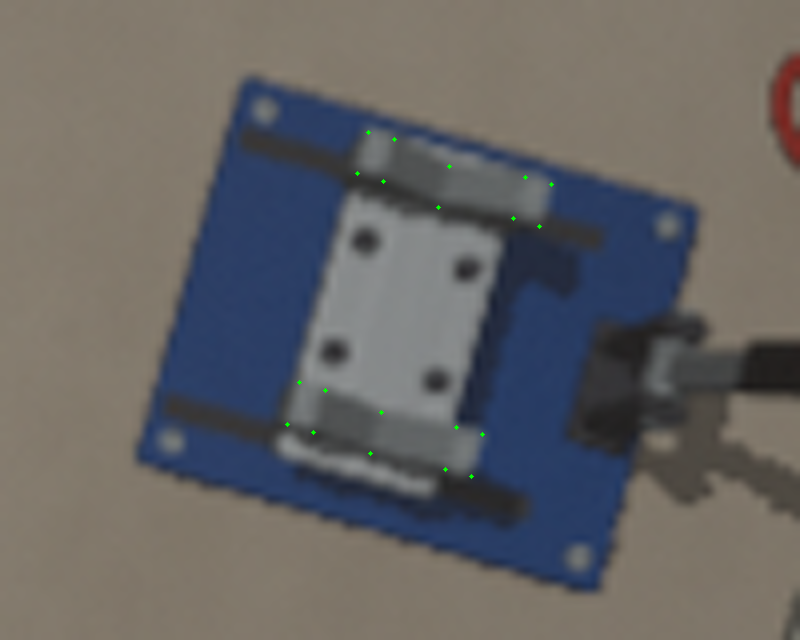

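View pics/sfix2.png

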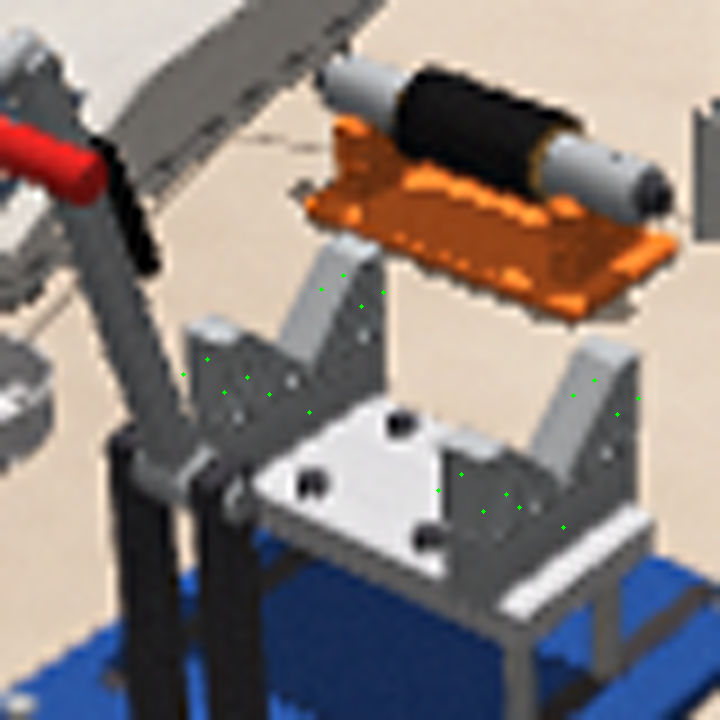

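```bash
cat > fit.py <<'E'
from h import *
import pickle;S,T=pickle.load(open("f0.pkl","rb"))
tc=np.array([[280,123],[562,205],[498,445],[210,362]])/5-.5+[243,128]
C=[[.08,.08,.012],[.08,-.11,.012],[-.08,-.11,.012],[-.08,.08,.012]]
sc=np.array([[103,513],[372,660],[640,438]])/6-.5+[172,185]
Cs=[C[2],C[1],C[0]]
sb=[((562,482),.056,0,0),((530,460),.040,0,0),((637,352),.056,.035,.025),((310,362),-.04,0,0),((283,335),-.056,0,0),((383,252),-.04,.035,.025),((190,335),-.04,-.035,.025),((443,450),.056,-.035,.025)][:7]
tb=[((452,160),.056,0,0),((440,206),.040,0,0),((380,406),-.04,0,0),((368,450),-.056,0,0),((552,182),.056,-.035,.025),((545,222),.04,-.035,.025),((368,126),.056,.035,.025),((297,384),-.04,.035,.025),((476,474),-.056,-.035,.025)]
us=np.array([b[0] for b in sb])/9-.5+[192,190];ut=np.array([b[0] for b in tb])/8-.5+[268,143]
def P(B,dy,dz): return [[b[1],b[2]+dy,.075+b[3]+dz] for b in B]
def g(v):
    p=v[:3]
    return np.r_[(proj(T,Fx(p,C))-tc).ravel(),(proj(S,Fx(p,Cs))-sc).ravel(),(proj(T,Fx(p,P(tb,*v[3:])))-ut).ravel(),(proj(S,Fx(p,P(sb,*v[3:])))-us).ravel()]
r=least_squares(g,[.56,-.13,-.29,0,.01],x_scale=[.01,.01,.1,.01,.01],loss="soft_l1")
print(r.x.round(4));print(g(r.x).reshape(-1,2).round(2).tolist())
v=r.x
BL=[[x,y+v[3],z+v[4]] for x in(-.056,-.040,.040,.056) for y,z in((-.035,.1),(-.025,.1),(0,.075),(.025,.1),(.035,.1))]
for f,c,n in((T,(318,183),"t"),(S,(232,230),"s")): crop(f,c,(45,40),8,f"pics/{n}fix3.png",proj(f,Fx(v[:3],BL)))
E
python3 fit.py
```

```text
[ 0.5611 -0.1281 -0.3022  0.0016  0.0158]
[[-0.28, -0.48], [0.94, -0.15], [0.42, 0.57], [-0.15, 0.31], [-1.18, -1.71], [-0.07, -0.13], [1.02, -0.84], [-0.08, 0.2], [-0.01, -0.4], [0.25, 0.47], [0.29, 0.17], [0.31, -0.25], [-0.26, 0.0], [0.23, 0.06], [0.2, -0.57], [-0.43, 0.23], [0.4, -0.47], [-0.99, -0.21], [0.52, -0.32], [0.06, 0.27], [-1.36, 1.3], [0.29, -0.88], [3.82, 0.81]]
pics/tfix3.png x0,y0 273 143 scale 8
pics/sfix3.png x0,y0 187 190 scale 8
```

View pics/tfix3.png

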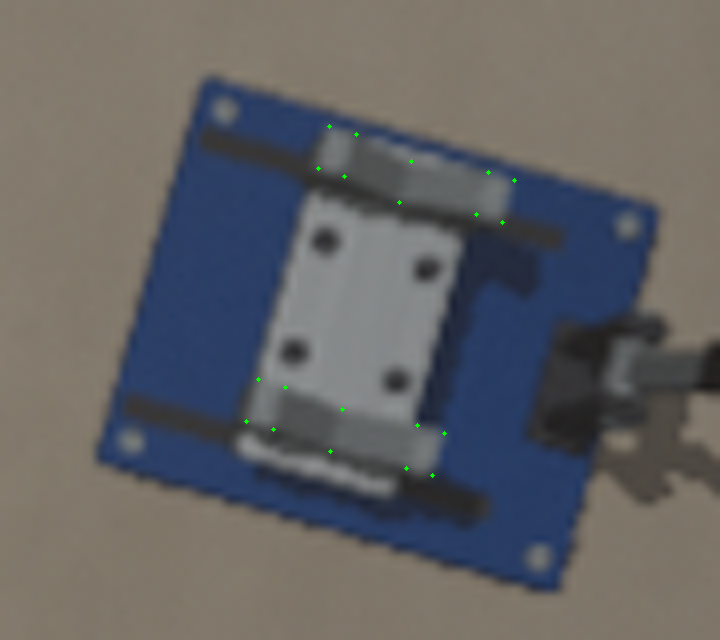

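View pics/sfix3.png

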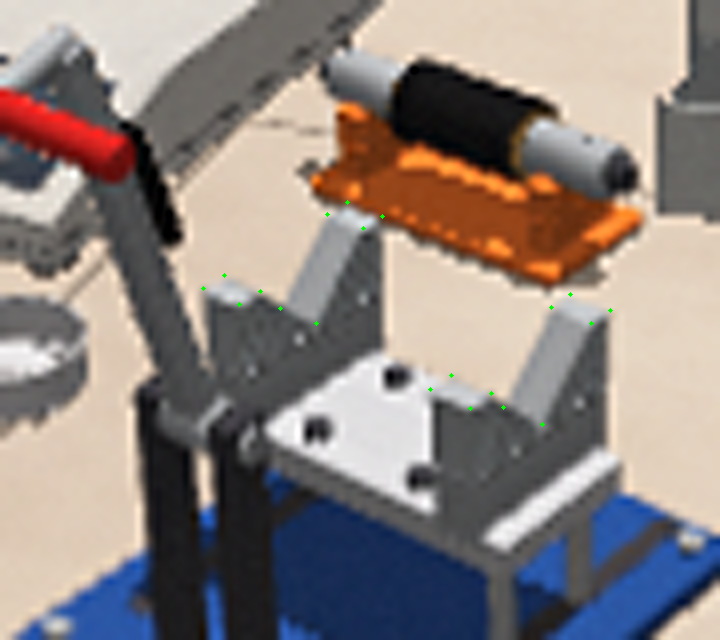

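```bash
python3 - <<'E'
from h import *
import pickle;S,T=pickle.load(open("f0.pkl","rb"))
for z in(.0,.06): print("drawer corner",z,onz(T,[[234,184]],z).round(3))
# cabinet top corner front/low-x: scene (429,233)/1.5625 , top (330,290)/1.5625
k=1.5625
print("cab top near corner",*tri(S,np.array([429,234])/k,T,np.array([328,290])/k))
print("balance corner",onz(T,[np.array([297,380])/k,np.array([434,390])/k],.06).round(3))
crop(T,(220,190),(50,38),8,"pics/tcab.png")
yaw=-.30
from scipy.spatial.transform import Rotation as R
# tool down, jaw x along fixture y
for a in(yaw+np.pi/2,yaw-np.pi/2):
    X=np.array([np.cos(a),np.sin(a),0]);Z=np.array([0,0,-1.]);M=np.c_[X,np.cross(Z,X),Z]
    rv=R.from_matrix(M).as_rotvec();print(a,rv.round(3))
    for p in([.485,.12,.15],[.485,.12,.02],[.5615,-.127,.09],[.5615,-.127,.2]): print(p,np.round(ik(p,rv),3) if ik(p,rv) is not None else None)
E
```

```text
drawer corner 0.0 [[0.563 0.13  0.   ]]
drawer corner 0.06 [[0.559 0.126 0.06 ]]
cab top near corner [0.55010129 0.18361405 0.21648836] [-2.61892335  0.26680602 -0.81151011 -2.05964748]
balance corner [[ 0.383  0.261  0.06 ]
 [ 0.359 -0.002  0.06 ]]
pics/tcab.png x0,y0 170 152 scale 8
1.2707963267948965 [2.528 1.865 0.   ]
[0.485, 0.12, 0.15] [ 0.095  0.275 -0.399  0.896  0.     0.395]
[0.485, 0.12, 0.02] [ 0.095  0.438 -0.554  0.579  0.     0.395]
[0.5615, -0.127, 0.09] [-0.351  0.466 -0.279  0.826  0.    -0.051]
[0.5615, -0.127, 0.2] [-0.351  0.374 -0.122  1.075  0.    -0.051]
-1.8707963267948966 [ 1.865 -2.528 -0.   ]
[0.485, 0.12, 0.15] [ 0.095  0.275 -0.399  0.896  0.    -2.747]
[0.485, 0.12, 0.02] [ 0.095  0.438 -0.554  0.579  0.    -2.747]
[0.5615, -0.127, 0.09] [-0.351  0.466 -0.279  0.826  0.     3.091]
[0.5615, -0.127, 0.2] [-0.351  0.374 -0.122  1.075  0.     3.091]
```

View pics/tcab.png

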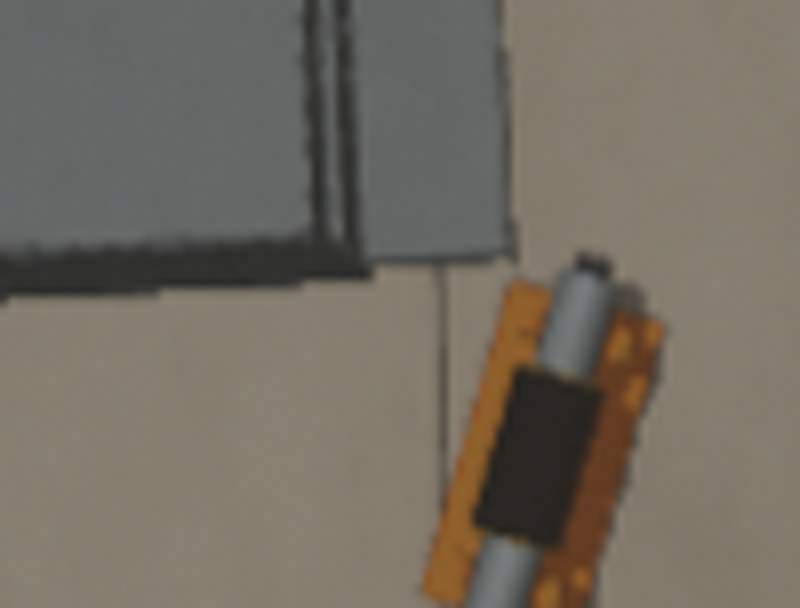

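```bash
python3 - <<'E'
from h import *
import pickle;S,T=pickle.load(open("f0.pkl","rb"))
tips={}
def model(p):
    L=[]
    for x,r in((-.08,.007),(-.072,.012),(-.032,.018),(.032,.018),(.072,.012),(.08,.007)):
        for t in np.linspace(0,2*np.pi,24,endpoint=False): L.append([x,r*np.cos(t),.042+r*np.sin(t)])
    return Fx(p,L)
for i,p in enumerate([(.4846,.1198,-.285)]):
    crop(S,(244,205),(30,22),13,f"pics/srol{i}.png",proj(S,model(p)))
    crop(T,(237,209),(30,22),13,f"pics/trol{i}.png",proj(T,model(p)))
E
```

```text
pics/srol0.png x0,y0 214 183 scale 13
pics/trol0.png x0,y0 207 187 scale 13
```

View pics/srol0.png

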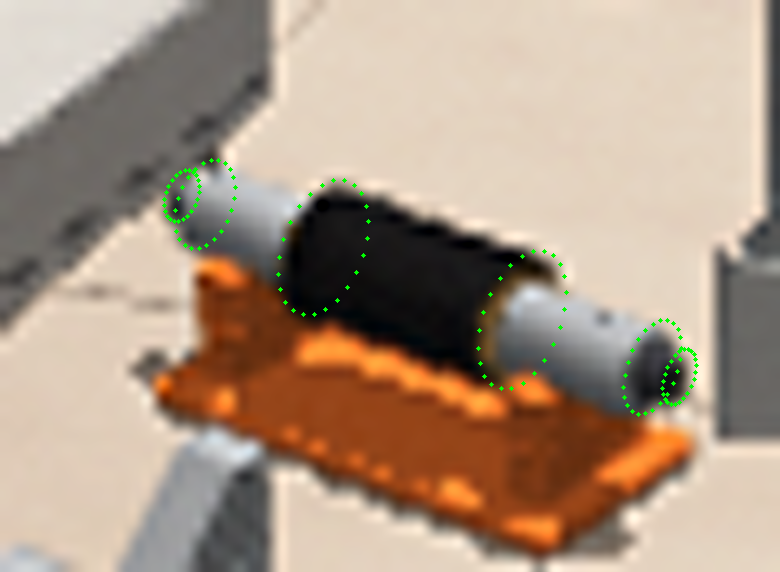

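View pics/trol0.png

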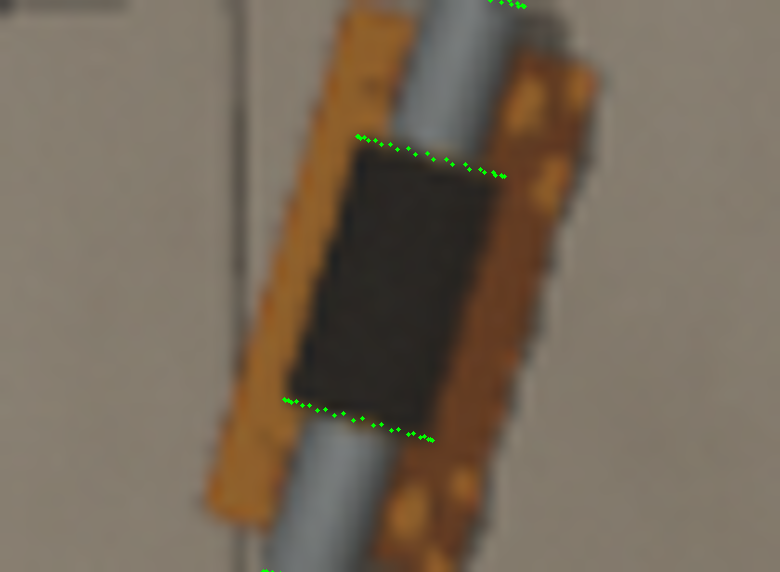

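```bash
cat >> h.py <<'E'
from scipy.spatial.transform import Rotation as R
def down(yaw):  # jaws across an axis at world yaw
    a=yaw+np.pi/2;X=np.array([np.cos(a),np.sin(a),0]);Z=np.array([0,0,-1.])
    return R.from_matrix(np.c_[X,np.cross(Z,X),Z]).as_rotvec()
def st(m=""):
    s=get_state();print(m,"t",round(float(s["clock"]),2),"p",np.round(s["position"],4),"F",np.round(s["contact_force"],2),"M",np.round(s["wrist_torque"],2),"gap",round(float(s["finger_gap"]),3));return s
E
python3 - <<'E'
from h import *
st()
movep([.484,.1197,.20],down(-.288));st("above")
move_l([.484,.1197,.020],.12);st("down")
grab(45);st("grip")
E
```

```text
t 2.0 p [ 0.1708 -0.5228  0.1996] F [-0.83  0.09  0.25] M [0.04 0.01 0.04] gap 1.003
above t 4.53 p [0.4843 0.119  0.2   ] F [-0.19  0.16 -0.64] M [ 0.04 -0.02  0.02] gap 1.003
down t 6.18 p [0.4846 0.1198 0.0206] F [-0.48  0.08  0.58] M [ 0.04 -0.04  0.03] gap 1.001
grip t 6.78 p [0.4843 0.1204 0.0203] F [-1.13  2.45  3.61] M [ 0.69  0.1  -0.03] gap 0.291
```

```bash
python3 - <<'E'
from h import *
S=grab_frame("scene");T=grab_frame("top");st()
crop(S,(244,195),(50,40),8,"pics/sg.png")
move_l([.484,.1197,.06],.08);sleep(.3);st("lift")
S=grab_frame("scene");crop(S,(244,195),(50,40),8,"pics/sg2.png")
E
```

```text
t 6.88 p [0.4843 0.1204 0.0203] F [-0.87  4.66  4.52] M [0.88 0.11 0.04] gap 0.293
pics/sg.png x0,y0 194 155 scale 8
lift t 7.83 p [0.4837 0.1196 0.0595] F [-0.19  0.37  0.08] M [ 0.   -0.02 -0.01] gap -0.002
pics/sg2.png x0,y0 194 155 scale 8
```

View pics/sg2.png

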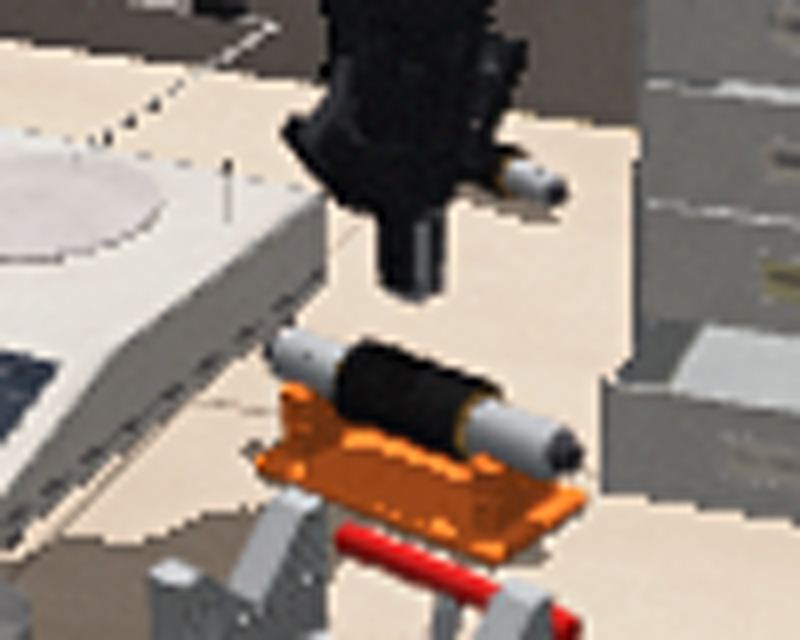

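The grip caught only the upper part of the sleeve and slipped off, leaving the roller in its holder. The red bar has also moved to around (250,225) raw px, so my transit move may have pushed the hold-down over. I'll look at the whole scene.

```bash
python3 - <<'E'
from h import *
S=grab_frame("scene");T=grab_frame("top")
import pickle;pickle.dump((S,T),open("f1.pkl","wb"))
crop(S,(235,235),(65,50),6,"pics/s1.png")
crop(T,(310,190),(100,70),4,"pics/t1.png")
E
```

```text
pics/s1.png x0,y0 170 185 scale 6
pics/t1.png x0,y0 210 120 scale 4
```

View pics/s1.png

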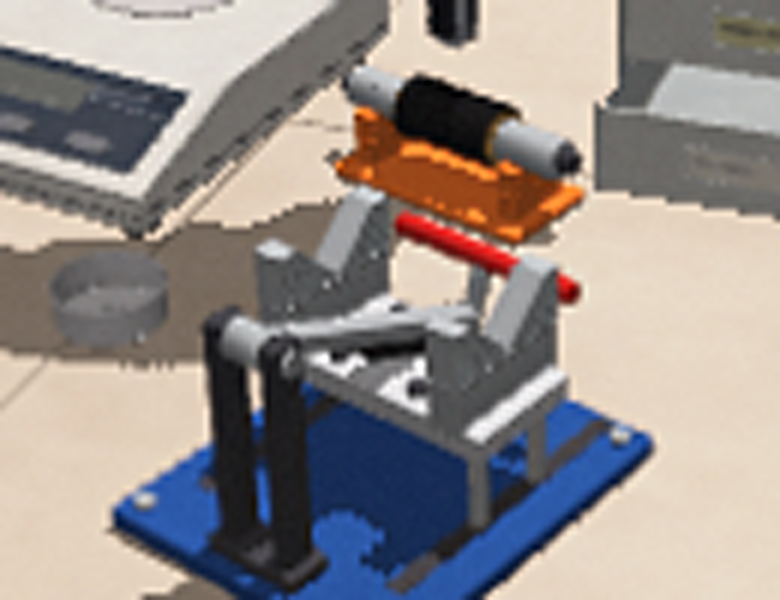

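View pics/t1.png

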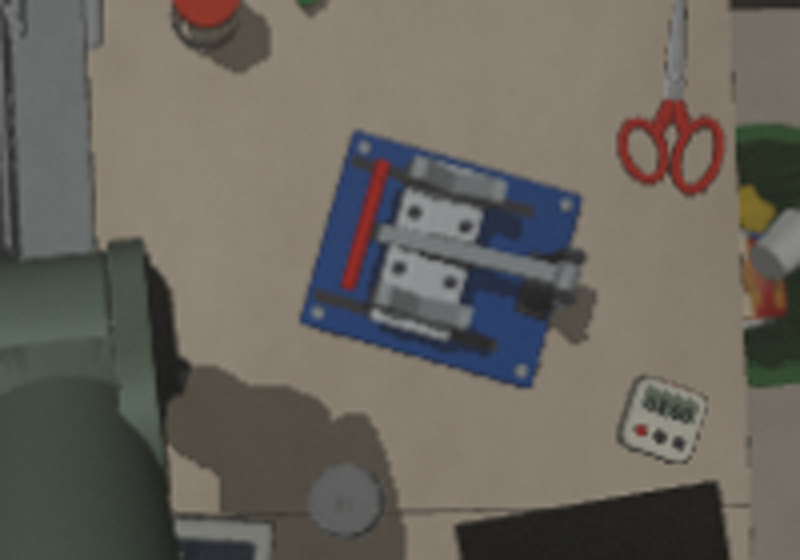

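View pics/sg.png

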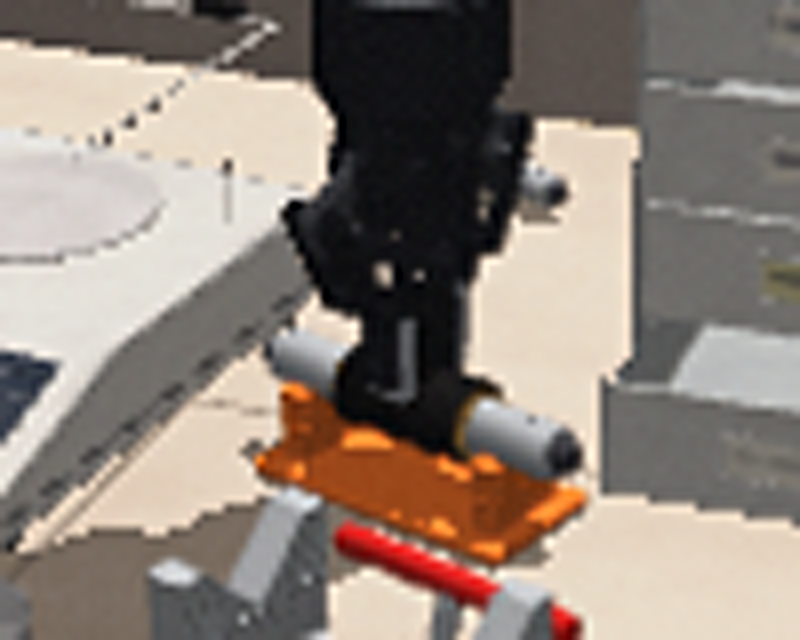

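```bash
python3 - <<'E'
from h import *
import pickle;S,T=pickle.load(open("f1.pkl","rb"))
st()
u=proj(S,[[.4837,.1196,.0595],[.4837,.1196,.08],[.4837,.1196,.10],[.484,.1197,.042],[.484,.1197,.0]]);print(u,(u-[194,155]+.5)*8)
# handle bar ends
crop(S,(240,195),(40,40),9,"pics/s2.png",u)
for q in(-.35,-.3,-.25,-.2,-.15,-.1,0):
    P=[[x,-.092+.149*np.cos(q)-.028*np.sin(q),.121+.149*np.sin(q)+.028*np.cos(q)] for x in(-.05,.05)]
    W=Fx([.5611,-.1281,-.302],P)
    print(q,((proj(S,W)-[170,185]+.5)*6).round(0).tolist(),((proj(T,W)-[210,120]+.5)*4).round(0).tolist())
E
```

```text
t 7.98 p [0.4839 0.1197 0.0598] F [-0.42 -0.14 -0.17] M [0.02 0.06 0.02] gap -0.001
[[245.5864452  199.55069273]
 [245.48179202 193.93330532]
 [245.37852478 188.36768852]
 [245.7711221  204.2784522 ]
 [245.97813008 215.36621275]] [[416.69156157 360.40554181]
 [415.85433615 315.46644255]
 [415.02819824 270.94150816]
 [418.16897682 398.22761757]
 [419.82504061 486.92970198]]
pics/s2.png x0,y0 200 155 scale 9
-0.35 [[404.0, 204.0], [578.0, 276.0]] [[347.0, 288.0], [384.0, 159.0]]
-0.3 [[405.0, 190.0], [579.0, 260.0]] [[347.0, 287.0], [384.0, 157.0]]
-0.25 [[405.0, 175.0], [580.0, 245.0]] [[347.0, 287.0], [384.0, 155.0]]
-0.2 [[405.0, 160.0], [581.0, 230.0]] [[347.0, 286.0], [385.0, 154.0]]
-0.15 [[405.0, 146.0], [581.0, 215.0]] [[349.0, 285.0], [386.0, 152.0]]
-0.1 [[404.0, 132.0], [580.0, 200.0]] [[350.0, 285.0], [388.0, 151.0]]
0 [[400.0, 104.0], [578.0, 172.0]] [[355.0, 285.0], [393.0, 149.0]]
```

View pics/s2.png

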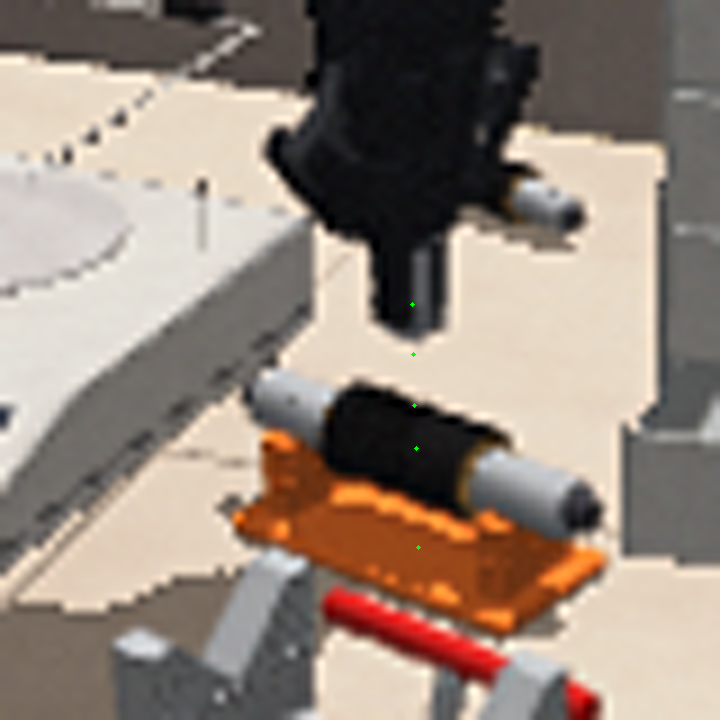

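The hold-down has fallen closed onto the empty carriage, at about q = -0.4. The shut fingertips also appear about 27 mm higher than the reported TCP, which explains the slip. I'll touch down on the roller's top, a known 60 mm, to calibrate the tip height.

```bash
python3 - <<'E'
from h import *
s=get_state();print(s["q"].round(4),s["eef_rot"].round(4),down(-.288).round(4))
print(move_l([.484,.1197,.022],.035,until_force=4));st("touch")
move_l([.484,.1197,.06],.15)
E
```

```text
[ 0.0943  0.3785 -0.5175  0.6751 -0.      0.3823] [-2.5171e+00 -1.8796e+00  5.0000e-04] [2.5172 1.8797 0.    ]
True
touch t 8.83 p [0.4837 0.1197 0.0281] F [-0.58 -0.47  6.53] M [ 0.03  0.27 -0.01] gap -0.002
```

```bash
cat >> h.py <<'E'
FP=[.5611,-.1281,-.302]
DZ=.029   # actual shut tips above reported TCP
def bar(q,x): return Fx(FP,[[x,-.092+.149*np.cos(q)-.028*np.sin(q),.121+.149*np.sin(q)+.028*np.cos(q)]])[0]
E
python3 - <<'E'
from h import *
X=-.024
o=np.array([0,0,-.045]);rv=down(FP[2])
for q in np.linspace(-.4,1.8,12):
    if ik(bar(q,X)+o,rv) is None: print("noik",q)
b=bar(-.4,X);print(b)
move_l([.484,.1197,.14],.3)
let_go()
movep(b+[0,0,.09],rv);st("above")
hit=move_l(b+o,.08,until_force=6);st("down %s"%hit)
S=grab_frame("scene");crop(S,(240,215),(50,40),8,"pics/s3.png")
E
```

```text
[ 0.55488443 -0.06736065  0.08876637]
above t 11.22 p [ 0.5541 -0.0664  0.1783] F [ 0.3  -0.71 -0.34] M [0.04 0.01 0.03] gap 1.003
down False t 13.06 p [ 0.5553 -0.0675  0.0442] F [-0.32 -0.03  0.15] M [-0.02  0.01  0.02] gap 0.995
pics/s3.png x0,y0 190 175 scale 8
```

View pics/s3.png

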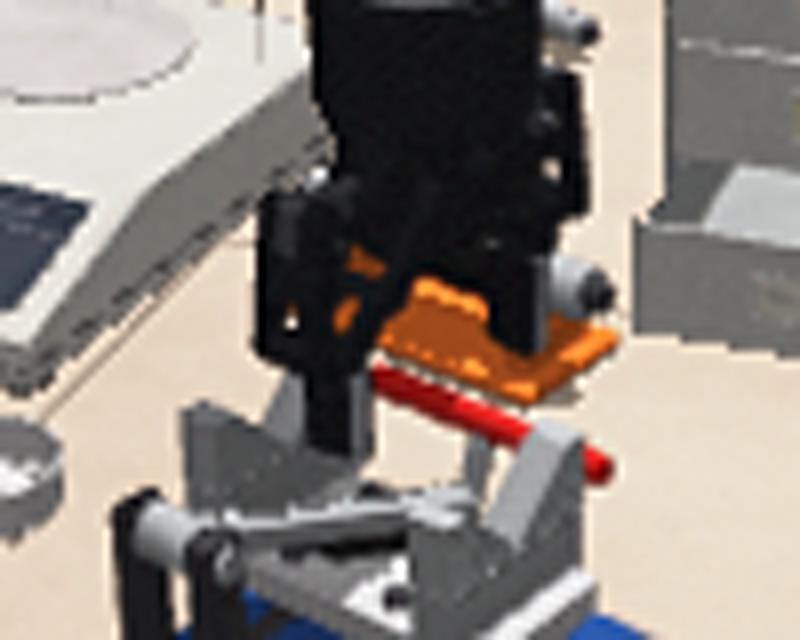

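```bash
python3 - <<'E'
from h import *
X=-.024
o=np.array([0,0,-.045]);rv=down(FP[2])
grab(20);s=st("grip")
p0=s["position"];d=p0-(bar(-.4,X)+o);print(d)
for q in(-.2,.05,.3):
    move_l(bar(q,X)+o,.12);s=st(q)
    if np.linalg.norm(s["contact_force"])>25: break
S=grab_frame("scene");crop(S,(240,200),(60,50),6,"pics/s4.png")
E
```

```text
grip t 13.78 p [ 0.5551 -0.0667  0.0439] F [0.53 3.49 1.19] M [ 0.61 -0.12  0.04] gap 0.129
[2.13508039e-04 6.35122871e-04 8.80429192e-05]
-0.2 t 14.18 p [ 0.5561 -0.0635  0.0737] F [ 1.73  3.99 -1.77] M [ 0.87 -0.45  0.05] gap 0.128
0.05 t 14.64 p [ 0.5551 -0.0668  0.1113] F [ 2.06  6.14 -0.18] M [ 1.47 -0.5   0.04] gap 0.127
0.3 t 15.11 p [ 0.5515 -0.0784  0.1471] F [ 2.83 10.05  3.06] M [ 2.16 -0.5  -0.04] gap 0.129
pics/s4.png x0,y0 180 150 scale 6
```

View pics/s4.png

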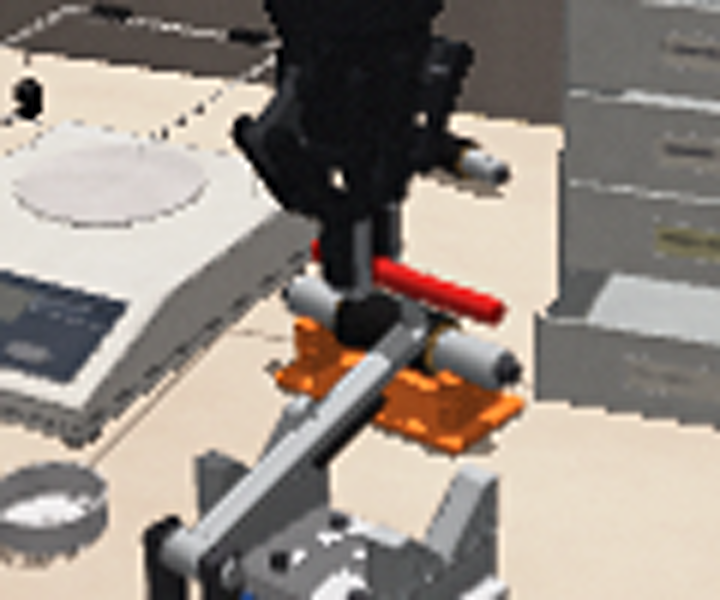

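```bash
python3 - <<'E'
from h import *
X=-.024
rv=down(FP[2]);o=np.array([0.0005,.0015,-.045])
for q in(.55,.8,1.05,1.3,1.55,1.72):
    move_l(bar(q,X)+o,.13);s=st(q)
    F=s["contact_force"]
    if np.linalg.norm(F)>28: print("stop");break
    o[:2]+=np.clip(F[:2]/8000,-.0012,.0012)*.7
S=grab_frame("scene");crop(S,(240,190),(75,60),5,"pics/s5.png");print(o)
E
```

```text
0.55 t 15.59 p [ 0.5457 -0.0973  0.1787] F [ 1.04 12.88  7.32] M [ 2.49 -0.31  0.06] gap 0.13
0.8 t 16.02 p [ 0.5378 -0.1241  0.2045] F [-0.12 12.95 13.7 ] M [ 2.57 -0.07  0.03] gap 0.132
1.05 t 16.46 p [ 0.5274 -0.1578  0.2216] F [-1.04  7.76 16.38] M [1.55 0.26 0.03] gap 0.13
1.3 t 16.89 p [ 0.516  -0.1945  0.229 ] F [ 0.12  2.06 11.93] M [0.48 0.16 0.05] gap 0.128
1.55 t 17.33 p [ 0.5048 -0.2306  0.2265] F [ 2.21 -1.87  6.59] M [-0.38 -0.35  0.07] gap 0.13
1.72 t 17.68 p [ 0.4974 -0.2543  0.2195] F [ 2.81 -2.2   4.53] M [-0.49 -0.59  0.03] gap 0.132
pics/s5.png x0,y0 165 130 scale 5
[ 0.00093976  0.00368258 -0.045     ]
```

View pics/s5.png

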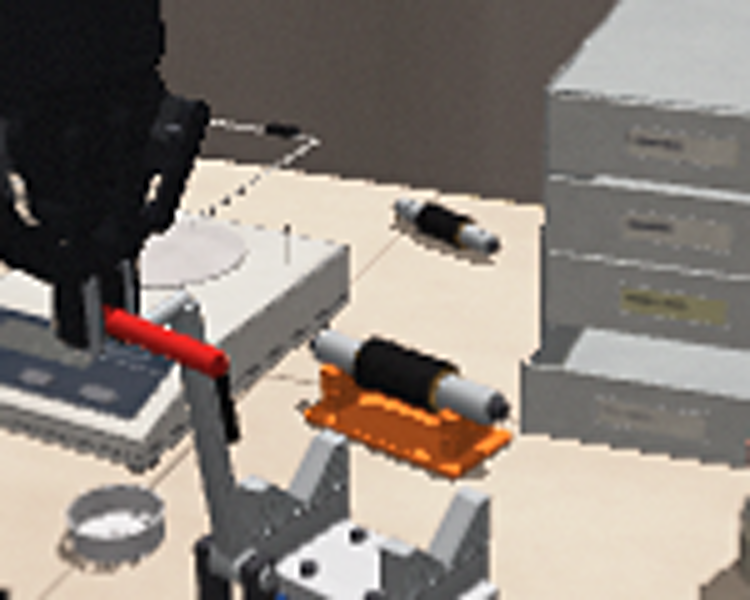

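```bash
python3 - <<'E'
from h import *
let_go();s=st("open")
p=s["position"];move_l(p+[0,0,.09],.2)
rv=down(-.288)
movep([.484,.120,.20],rv)
move_l([.484,.120,.06],.2);st()
h=move_l([.484,.120,-.009],.07,until_force=6);st("down %s"%h)
S=grab_frame("scene");crop(S,(240,190),(75,60),5,"pics/s6.png")
E
```

```text
open t 18.44 p [ 0.4967 -0.2524  0.2192] F [0.26 0.05 0.76] M [-0.04  0.02  0.03] gap 0.999
 t 21.33 p [0.485  0.1197 0.0608] F [ 0.98 -0.29 -0.69] M [-0.03 -0.04  0.08] gap 1.002
down False t 22.47 p [ 0.4844  0.12   -0.0086] F [-0.22  0.01  0.22] M [-0.07 -0.02 -0.01] gap 1.004
pics/s6.png x0,y0 165 130 scale 5
```

View pics/s6.png

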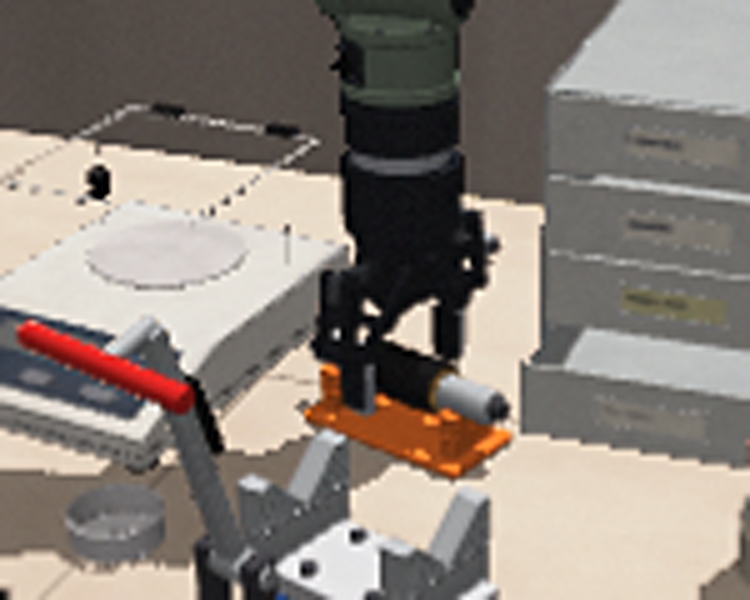

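```bash
python3 - <<'E'
from h import *
S=grab_frame("scene")
W=Fx([.484,.1197,-.288],[[x,y,z] for y in(-.045,) for x in(-.011,.011) for z in(.033,.06)]+[[0,0,.042],[-.04,0,.06],[.04,0,.06]])
crop(S,(240,200),(40,30),10,"pics/s7.png",proj(S,W))
E
```

```text
pics/s7.png x0,y0 200 170 scale 10
```

View pics/s7.png

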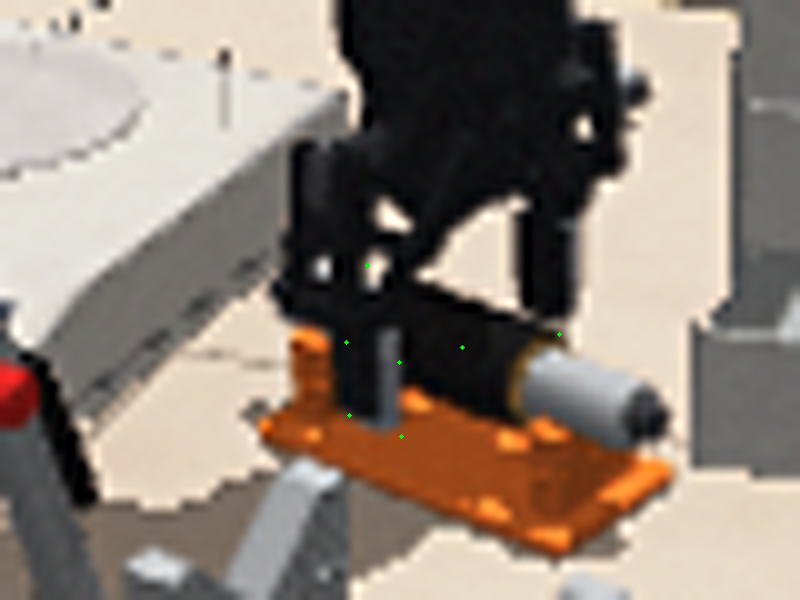

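```bash
python3 - <<'E'
from h import *
grab(45);st("grip")
move_l([.484,.120,.03],.05);sleep(.2);st("lift")
move_l([.484,.120,.125],.15);sleep(.3);st("up")
S=grab_frame("scene");crop(S,(240,185),(50,40),8,"pics/s8.png")
E
```

```text
grip t 23.08 p [ 0.4843  0.1205 -0.0086] F [-1.61  2.95  4.11] M [ 0.34  0.16 -0.14] gap 0.41
lift t 24.22 p [0.4837 0.1199 0.0297] F [ 0.14  0.24 -3.14] M [ 0.03 -0.    0.01] gap 0.409
up t 25.3 p [0.4834 0.1199 0.1242] F [-0.61  0.33 -4.25] M [-0.03  0.01  0.01] gap 0.407
pics/s8.png x0,y0 190 145 scale 8
```

View pics/s8.png

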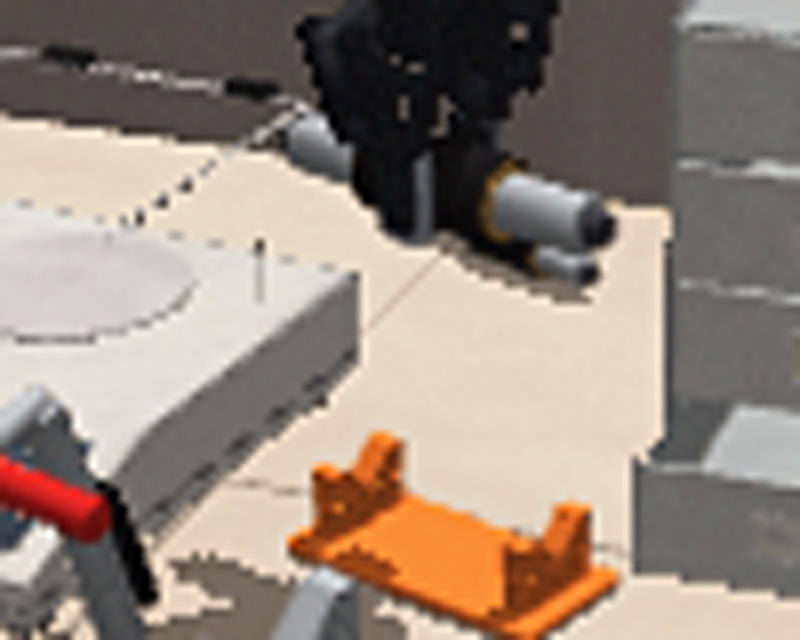

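```bash
cat >> h.py <<'E'
def fF(F): 
    c,s=np.cos(FP[2]),np.sin(FP[2]);return np.array([c*F[0]+s*F[1],-s*F[0]+c*F[1],F[2]])
def seatp(dy,zr,dx=.0004): # reported TCP for roller centre at fixture (0,dy,zr)
    w=Fx(FP,[[dx,dy,zr]])[0];return w-[0,0,.0506]
E
python3 - <<'E'
from h import *
rv=down(FP[2])
move_l(seatp(.0016,.176),.2,rot=rv);st("over")
move_l(seatp(.0016,.128),.12);sleep(.2);s=st("above");F0=fF(s["contact_force"])
S=grab_frame("scene");crop(S,(240,215),(45,40),8,"pics/s9.png")
T=grab_frame("top");crop(T,(318,183),(50,40),8,"pics/t9.png")
import pickle;pickle.dump((S,T),open("f2.pkl","wb"))
E
```

```text
over t 26.79 p [ 0.5615 -0.1256  0.1253] F [ 0.21 -0.81 -4.  ] M [-0.    0.02  0.01] gap 0.404
above t 27.54 p [ 0.5628 -0.1269  0.0785] F [ 0.53 -0.3  -3.67] M [0.01 0.   0.04] gap 0.407
pics/s9.png x0,y0 195 175 scale 8
pics/t9.png x0,y0 268 143 scale 8
```

View pics/s9.png

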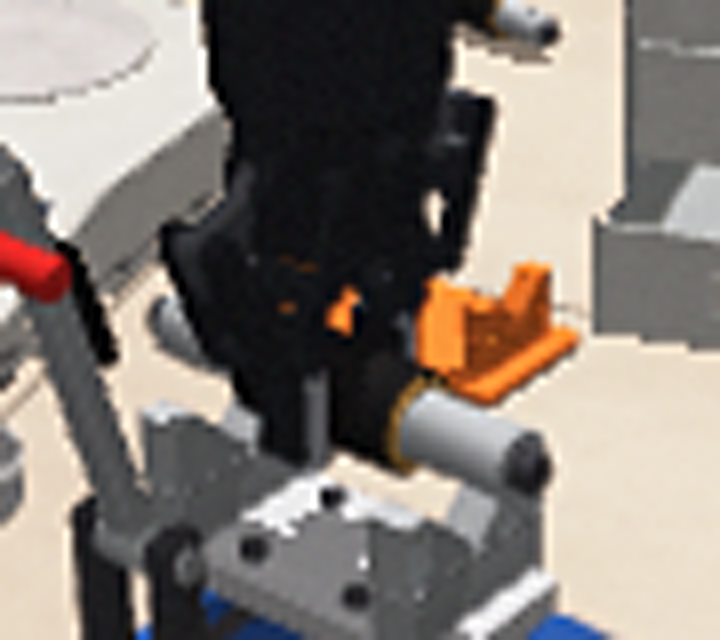

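View pics/t9.png

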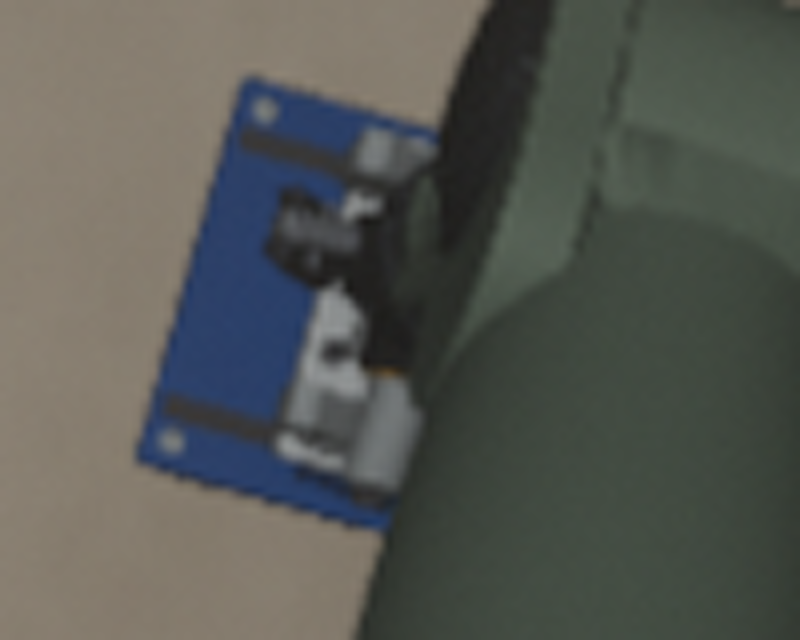

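```bash
python3 - <<'E'
from h import *
import pickle;S,T=pickle.load(open("f2.pkl","rb"))
L=[[x,.0016+r*np.cos(t),.1285+r*np.sin(t)] for x,r in((-.032,.018),(-.072,.012),(-.08,.007),(.032,.018),(.072,.012),(.08,.007)) for t in np.linspace(0,6.28,20)]
crop(S,(240,215),(45,40),8,"pics/s10.png",proj(S,Fx(FP,L)))
crop(T,(318,183),(50,40),8,"pics/t10.png",proj(T,Fx(FP,L)))
E
```

```text
pics/s10.png x0,y0 195 175 scale 8
pics/t10.png x0,y0 268 143 scale 8
```

View pics/s10.png

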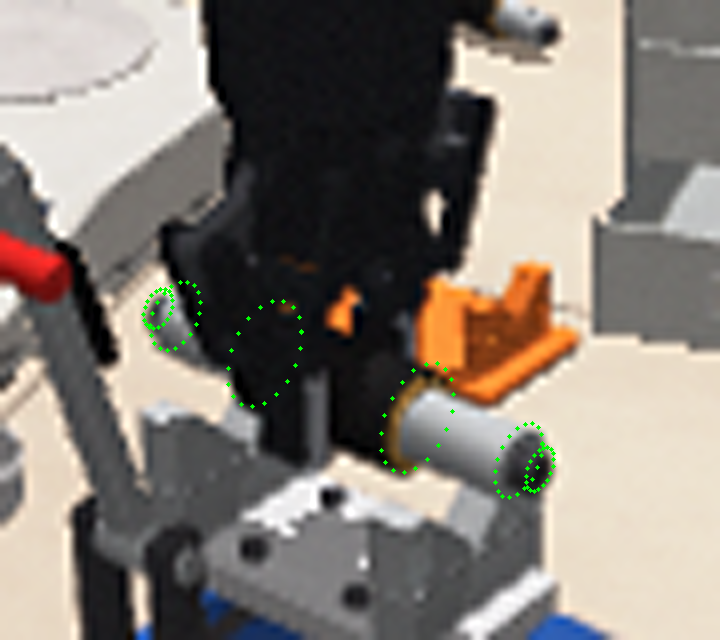

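View pics/t10.png

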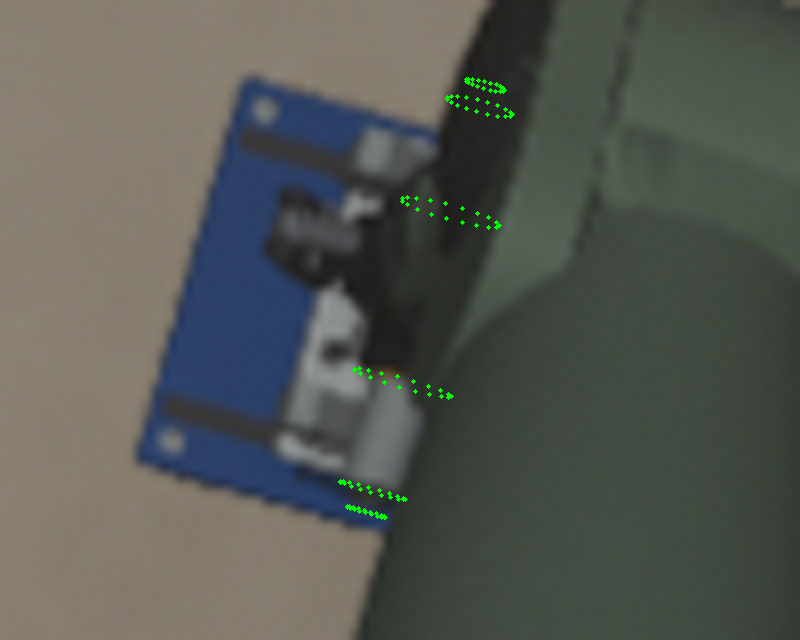

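```bash
python3 - <<'E'
from h import *
dx=-.0024
move_l(seatp(.0016,.126,dx),.06);sleep(.2);s=st("above");F0=fF(s["contact_force"])
h=move_l(seatp(.0016,.100,dx),.02,until_force=2.5);s=st("touch %s"%h);sleep(.2);s=st()
print("dF fixture",(fF(s["contact_force"])-F0).round(2),"roller z",s["position"][2]+.0506)
E
```

```text
above t 28.09 p [ 0.5593 -0.1259  0.0754] F [-0.22 -0.12 -3.05] M [-0.06  0.06 -0.01] gap 0.408
touch True t 28.93 p [ 0.5593 -0.1253  0.0583] F [2.02 1.17 3.09] M [ 0.19 -0.33  0.12] gap 0.407
 t 29.13 p [ 0.5593 -0.1254  0.0583] F [2.14 1.75 6.13] M [ 0.16 -0.51  0.11] gap 0.408
dF fixture [1.7  2.49 9.18] roller z 0.10893789257330477
```

```bash
python3 - <<'E'
from h import *
dx=-.0024
for dy in(.0031,):
    move_l(seatp(.0016,.1125,dx),.04);move_l(seatp(dy,.1125,dx),.04);sleep(.2);s=st("clear");F0=fF(s["contact_force"])
    h=move_l(seatp(dy,.100,dx),.01,until_force=2.0);sleep(.15);s=st("touch %s"%h)
    print(dy,"dF fixture",(fF(s["contact_force"])-F0).round(2),"roller z",s["position"][2]+.0506)
E
```

```text
clear t 29.85 p [ 0.5596 -0.1244  0.0618] F [-0.2   0.28 -2.79] M [ 0.    0.03 -0.  ] gap 0.405
touch True t 30.57 p [ 0.5597 -0.1247  0.0584] F [-0.45 -1.64  5.86] M [-0.16 -0.06  0.08] gap 0.408
0.0031 dF fixture [ 0.33 -1.9   8.65] roller z 0.10899634744208676
```

```bash
python3 - <<'E'
from h import *
dx=-.0024;dy=.0025
move_l(seatp(.0031,.1115,dx),.04);move_l(seatp(dy,.1115,dx),.04);sleep(.2);s=st("clear");F0=fF(s["contact_force"])
h=move_l(seatp(dy,.100,dx),.008,until_force=1.8);s=st("touch %s"%h);sleep(.15);s=st()
print(dy,"dF fixture",(fF(s["contact_force"])-F0).round(2),"roller z",s["position"][2]+.0506)
if fF(s["contact_force"])[2]-F0[2]>2.5:
    let_go();sleep(.2);s=st("open")
S=grab_frame("scene");crop(S,(240,215),(45,40),8,"pics/s11.png")
E
```

```text
clear t 31.27 p [ 0.5594 -0.1249  0.0608] F [-0.08  0.21 -3.27] M [ 0.02 -0.04  0.06] gap 0.405
touch True t 31.85 p [ 0.5597 -0.125   0.0584] F [ 0.49 -0.32  4.53] M [ 0.03 -0.14  0.14] gap 0.408
 t 32.0 p [ 0.5596 -0.1249  0.0583] F [ 0.47 -0.3   5.95] M [-0.02 -0.12  0.2 ] gap 0.405
0.0025 dF fixture [ 0.68 -0.33  9.22] roller z 0.10890084773481233
open t 32.75 p [ 0.5582 -0.1244  0.057 ] F [-0.06 -0.08  0.67] M [ 0.04 -0.    0.03] gap 0.998
pics/s11.png x0,y0 195 175 scale 8
```

View pics/s11.png

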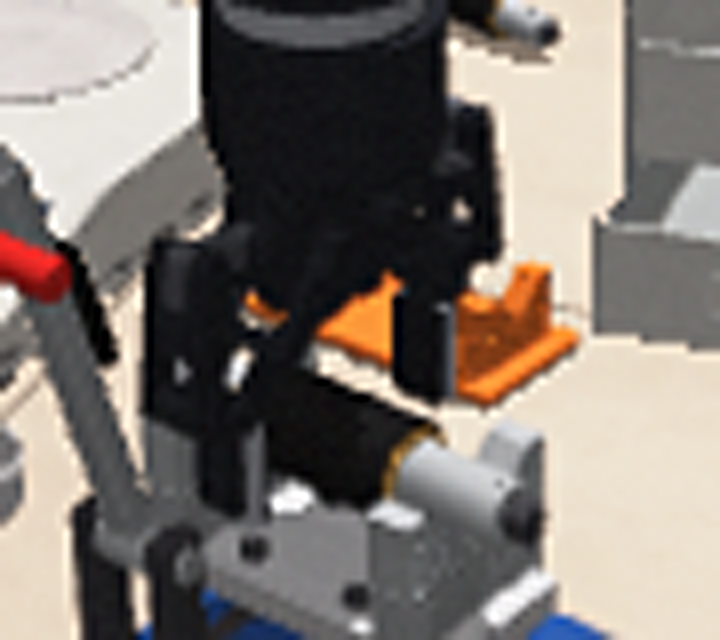

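```bash
python3 - <<'E'
from h import *
s=get_state();p=s["position"]
move_l([p[0],p[1],.16],.15);
move_l([.46,-.02,.30],.35);st()
S=grab_frame("scene");T=grab_frame("top")
import pickle;pickle.dump((S,T),open("f3.pkl","wb"))
def red(f,box):
    im=f["img"].astype(int);m=(im[...,0]>1.8*im[...,1])&(im[...,0]>1.8*im[...,2])&(im[...,0]>70)
    k=np.zeros_like(m);k[box[1]:box[3],box[0]:box[2]]=1;m&=k
    v,u=np.nonzero(m);P=np.c_[u,v].astype(float);c=P.mean(0);_,_,V=np.linalg.svd(P-c,full_matrices=False);t=(P-c)@V[0]
    return (c+V[0]*np.percentile(t,.5),c+V[0]*np.percentile(t,99.5),len(P))
rs=red(S,(160,180,205,225));rt=red(T,(375,165,400,220));print(rs,rt)
ms=(rs[0]+rs[1])/2;mt=(rt[0]+rt[1])/2
X,e=tri(S,ms,T,mt);print("bar",X.round(4),e.round(2))
for q in(1.75,1.8,1.85): print(q,bar(q,0).round(4),(proj(S,[bar(q,0)])-ms).round(2),(proj(T,[bar(q,0)])-mt).round(2))
crop(S,(232,228),(50,42),8,"pics/s12.png");crop(T,(330,183),(62,40),6,"pics/t12.png")
E
```

```text
t 34.36 p [ 0.4601 -0.0203  0.2987] F [ 0.57 -0.73 -0.36] M [ 0.01 -0.04 -0.01] gap 0.999
(array([168.68082991, 195.80899157]), array([202.58594049, 209.97341096]), 210) (array([389.68363732, 165.27487991]), array([386.16210695, 211.24948558]), 182)
bar [ 0.5206 -0.2828  0.2567] [1.97 0.05 1.25 2.07]
1.75 [ 0.5176 -0.2676  0.2626] [[ 4.12 -5.84]] [[-3.85  3.23]]
1.8 [ 0.5156 -0.2743  0.2597] [[ 1.79 -3.41]] [[-1.58  4.05]]
1.85 [ 0.5135 -0.2808  0.2565] [[-0.5  -0.84]] [[0.58 4.86]]
pics/s12.png x0,y0 182 186 scale 8
pics/t12.png x0,y0 268 143 scale 6
```

View pics/s12.png

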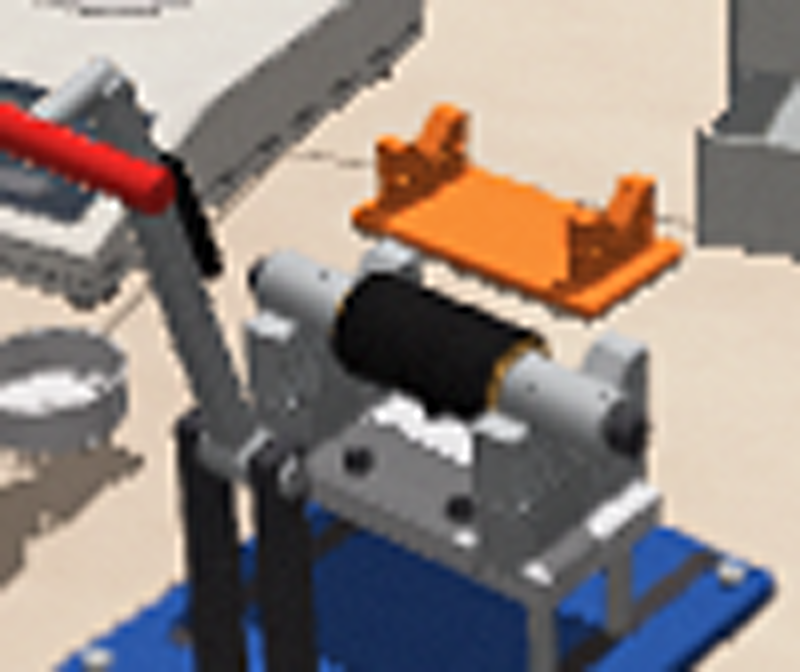

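View pics/t12.png

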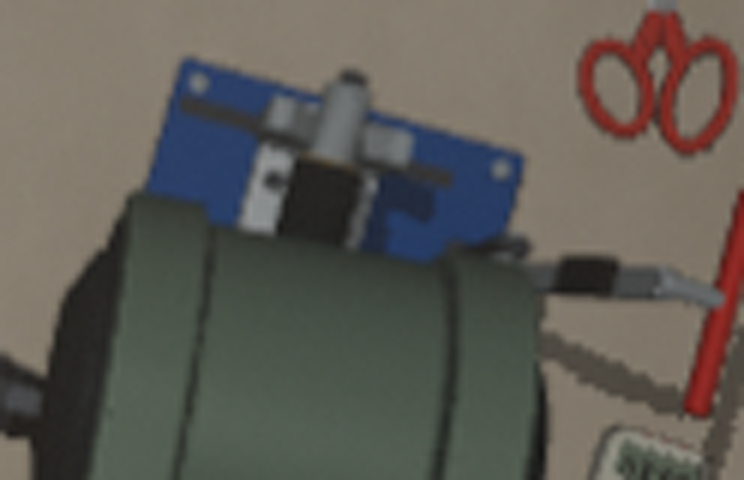

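```bash
python3 - <<'E'
from h import *
X=-.03;rv=down(FP[2]);o=np.array([0,.0005,-.045])
b=bar(1.835,X)+o;print(b)
movep(b+[0,0,.085],rv);st("above")
h=move_l(b,.12,until_force=6);st("down %s"%h)
S=grab_frame("scene");crop(S,(195,190),(45,40),8,"pics/s13.png")
E
```

```text
[ 0.48548204 -0.26946774  0.21251787]
above t 35.44 p [ 0.4854 -0.2686  0.297 ] F [0.51 0.87 0.  ] M [ 0.06 -0.04  0.02] gap 1.001
down False t 36.3 p [ 0.486  -0.2694  0.2133] F [-0.17  0.26  0.32] M [-0.02  0.01 -0.07] gap 1.001
pics/s13.png x0,y0 150 150 scale 8
```

View pics/s13.png

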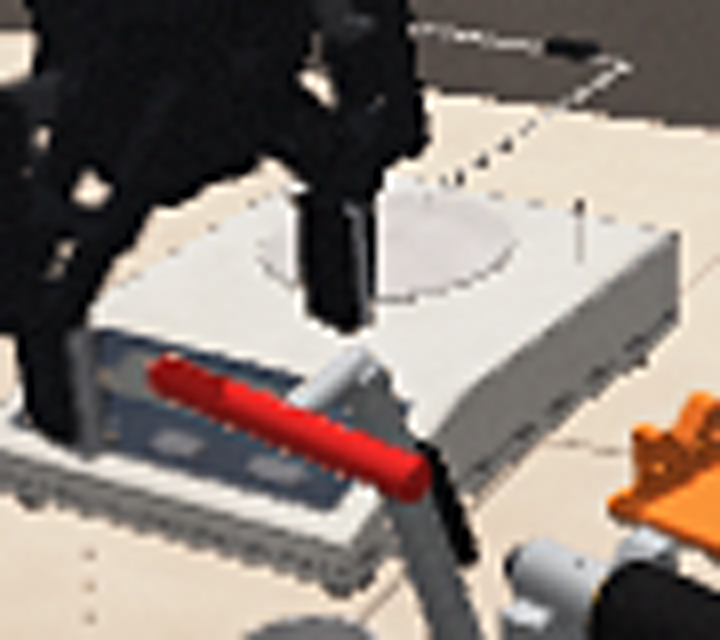

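```bash
python3 - <<'E'
from h import *
X=-.03;rv=down(FP[2]);o=np.array([0,.0005,-.049])
move_l(bar(1.835,X)+o,.05)
grab(25);s=st("grip")
o[:2]+=np.clip(s["contact_force"][:2]/8000,-.0015,.0015)
for q in(1.6,1.35,1.1,.85,.6):
    move_l(bar(q,X)+o,.12);s=st(q);F=s["contact_force"]
    if np.linalg.norm(F)>28: print("stop");break
    o[:2]+=np.clip(F[:2]/8000,-.0012,.0012)*.6
print(o.tolist())
S=grab_frame("scene");crop(S,(230,200),(55,45),7,"pics/s14.png")
E
```

```text
grip t 37.27 p [ 0.4854 -0.2697  0.2086] F [ 0.16 -0.57  0.83] M [-0.23  0.1   0.05] gap 0.129
1.6 t 37.71 p [ 0.4954 -0.2376  0.2207] F [-3.48 -0.98  5.65] M [-0.21  0.67 -0.07] gap 0.134
1.35 t 38.17 p [ 0.5064 -0.2018  0.2237] F [-2.78 -0.08  6.01] M [-0.03  0.5  -0.01] gap 0.128
1.1 t 38.64 p [ 0.5174 -0.1661  0.2174] F [-1.27  0.61  3.04] M [ 0.13  0.09 -0.  ] gap 0.131
0.85 t 39.11 p [ 0.5274 -0.1334  0.2021] F [ 0.71 -1.01 -0.9 ] M [-0.27 -0.1   0.01] gap 0.127
0.6 t 39.58 p [ 0.5363 -0.1046  0.1789] F [ 1.14 -1.75 -3.13] M [-0.43 -0.18  0.04] gap 0.128
[-0.00040550611642554377, 0.00018857708082595654, -0.049]
pics/s14.png x0,y0 175 155 scale 7
```

View pics/s14.png

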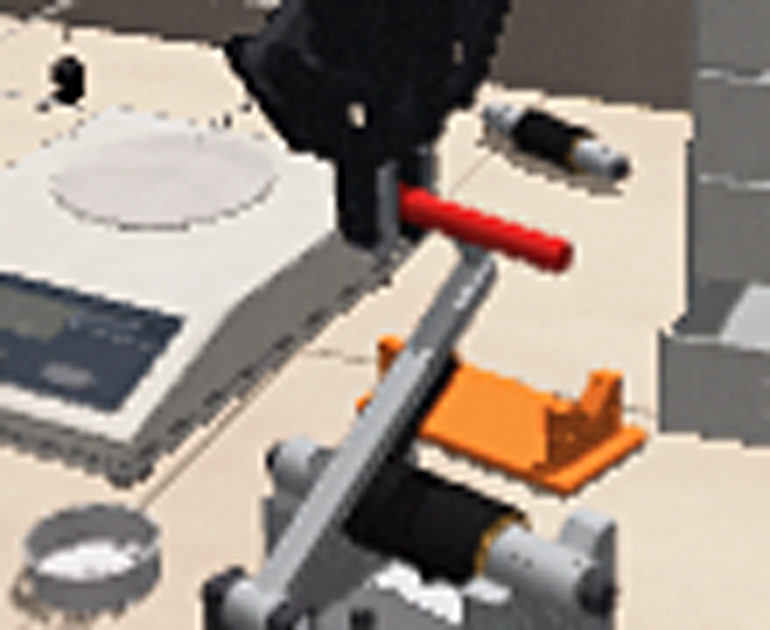

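```bash
python3 - <<'E'
from h import *
X=-.03;o=np.array([-.0004,.0002,-.049])
move_l(bar(.4,X)+o,.1);move_l(bar(.28,X)+o,.05);sleep(.25);s=st("pre")
Fs=[s["contact_force"][2]];q=.28
while q>.13:
    q-=.005;move_l(bar(q,X)+o,.03);sleep(.08);s=get_state();F=s["contact_force"]
    print(round(q,3),round(float(s["clock"]),2),F.round(2),round(float(s["position"][2]),4))
    Fs.append(F[2])
    ref=np.median(Fs[:-1][-6:])
    if F[2]-ref>2.2: print("contact");break
st()
E
```

```text
pre t 40.84 p [ 0.5448 -0.0773  0.1402] F [-2.12  1.4   0.25] M [ 0.1   0.39 -0.02] gap 0.126
0.275 41.17 [-2.57  2.08  0.4 ] 0.1394
0.27 41.51 [-2.18  3.21  0.48] 0.1387
0.265 41.84 [-3.52  1.77  0.59] 0.1379
0.26 42.17 [-2.56  3.18  0.7 ] 0.1373
0.255 42.51 [-3.69  3.93  0.14] 0.1367
0.25 42.84 [-3.18  4.42  0.17] 0.1359
0.245 43.17 [-2.76  3.97  0.28] 0.1352
0.24 43.51 [-2.93  4.08  0.11] 0.1346
0.235 43.84 [-3.59  4.6   0.4 ] 0.1339
0.23 44.17 [-3.25  4.01  0.43] 0.1332
0.225 44.51 [-4.    3.77  1.34] 0.1326
0.22 44.84 [-1.97  4.43 -0.48] 0.1318
0.215 45.17 [-4.16  4.21  0.41] 0.1311
0.21 45.51 [-3.66  3.79  0.86] 0.1304
0.205 45.84 [-3.59  4.4   1.33] 0.1297
0.2 46.17 [-2.78  3.82  0.16] 0.129
0.195 46.51 [-4.17  3.45 -0.57] 0.1283
0.19 46.84 [-3.95  3.44  0.22] 0.1276
0.185 47.17 [-3.41  3.39  1.22] 0.1269
0.18 47.51 [-4.01  4.02  0.  ] 0.1262
0.175 47.84 [-3.57  4.65  0.23] 0.1254
0.17 48.17 [-3.7   3.25  0.85] 0.1247
0.165 48.51 [-4.57  3.34  2.52] 0.1244
contact
 t 48.51 p [ 0.5469 -0.071   0.1244] F [-4.57  3.34  2.52] M [0.61 1.   0.03] gap 0.127
```

```bash
python3 - <<'E'
from h import *
X=-.03;o=np.array([-.0004,.0002,-.049])
move_l(bar(.162,X)+o,.03);sleep(.15);s=st("press")
S=grab_frame("scene");crop(S,(235,215),(45,40),8,"pics/s15.png")
E
```

```text
press t 48.91 p [ 0.5469 -0.071   0.1243] F [-5.03  3.31  5.38] M [0.53 1.16 0.08] gap 0.121
pics/s15.png x0,y0 190 175 scale 8
```

View pics/s15.png

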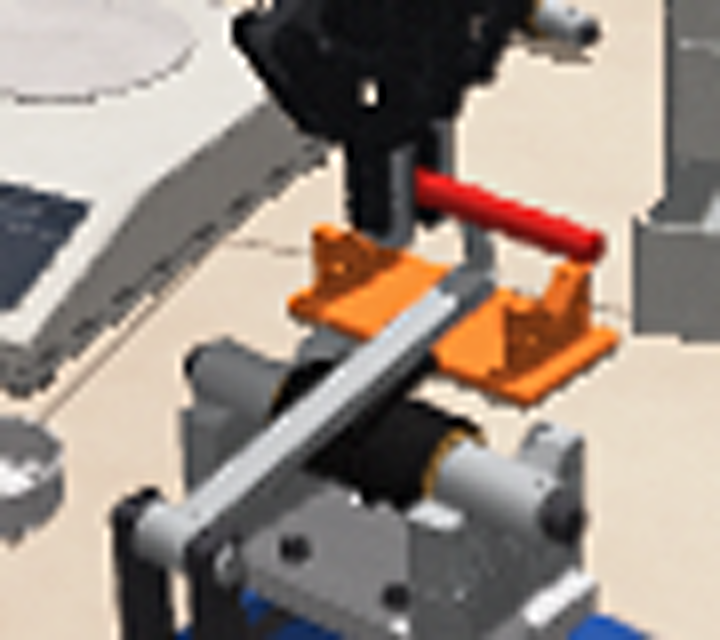

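Force rises and position stalls, so the pad is bearing on the sleeve. I'll release and retreat straight up, then check.

```bash
python3 - <<'E'
from h import *
let_go();sleep(.15);s=st("open");p=s["position"]
move_l(p+[0,0,.11],.15)
move_l([.40,.12,.28],.35);sleep(.2);st()
S=grab_frame("scene");T=grab_frame("top")
crop(S,(230,230),(60,48),6,"pics/s16.png");crop(T,(320,185),(85,60),4.5,"pics/t16.png")
for q in(.1,.13,.16,.19): print(q,((proj(S,[bar(q,-.05),bar(q,.05)])-[170,182]+.5)*6).round(0).tolist())
E
```

```text
open t 49.82 p [ 0.5471 -0.0708  0.1237] F [-0.27  0.81  0.14] M [ 0.02 -0.05 -0.  ] gap 0.999
 t 51.75 p [0.4006 0.1189 0.2793] F [-0.07  0.63 -0.55] M [-0.   -0.01  0.04] gap 1.0
pics/s16.png x0,y0 170 182 scale 6
pics/t16.png x0,y0 235 125 scale 4.5
0.1 [[394.0, 96.0], [573.0, 163.0]]
0.13 [[391.0, 88.0], [571.0, 155.0]]
0.16 [[389.0, 81.0], [569.0, 147.0]]
0.19 [[386.0, 74.0], [567.0, 140.0]]
```

View pics/s16.png

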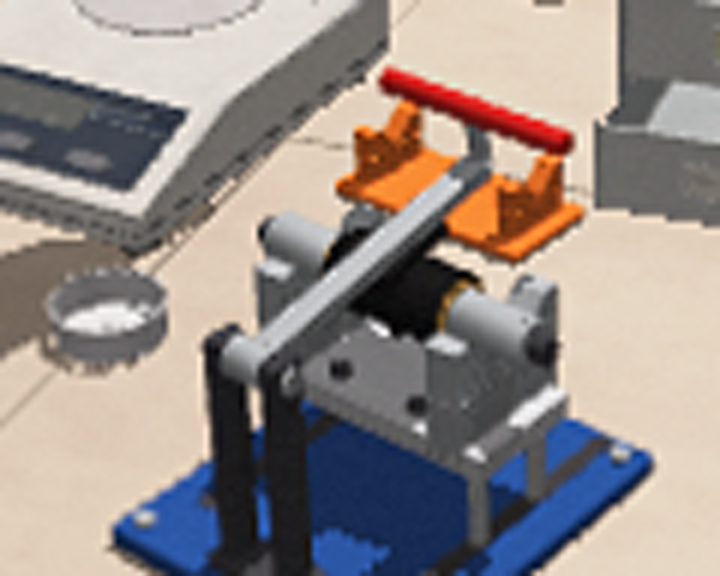

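View pics/t16.png

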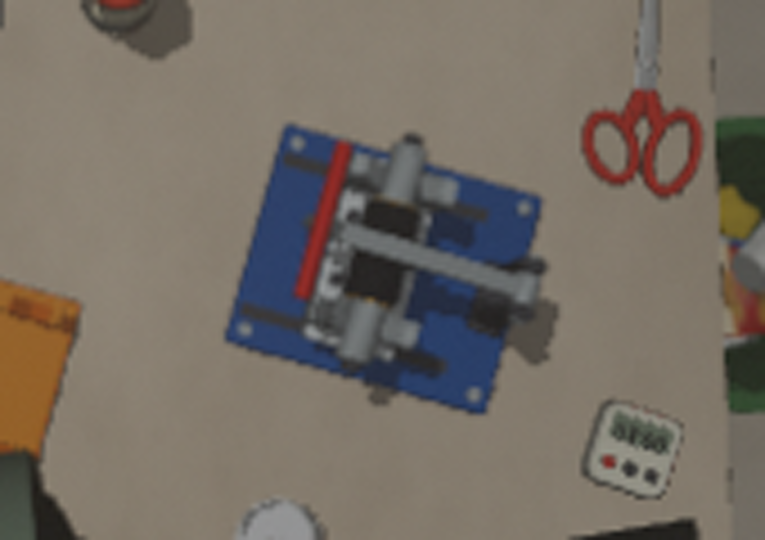

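```bash
python3 - <<'E'
from h import *
T=grab_frame("top")
e=onz(T,np.array([[413,137],[350,367]])/4.5-.5+[235,125],.107);m=e.mean(0)[:2]-FP[:2];c,s=np.cos(FP[2]),np.sin(FP[2])
print("roller in fixture x,y",c*m[0]+s*m[1],-s*m[0]+c*m[1],"yaw diff",np.arctan2(*(e[0]-e[1])[[1,0]])-FP[2])
for n in("red_jar","open_tin","stopwatch"):
    print(n,[(round(d["score"],2),np.round(d["centre"],1).tolist()) for d in silhouettes("top",n)[:1]])
st();print(sign_off())
E
```

```text
roller in fixture x,y -0.000496437079055387 0.002605491489722373 yaw diff 0.005032262285134037
red_jar [(0.72, [258.8, 118.9])]
open_tin [(0.85, [297.2, 248.0])]
stopwatch [(0.63, [375.3, 225.1])]
 t 52.05 p [0.4002 0.1197 0.2798] F [-0.2  -0.06  0.88] M [ 0.03  0.01 -0.01] gap 0.997
the job is handed in; nothing more can be done
None
```

The roller now lies seated and let go in both V-blocks, with the hold-down resting on its sleeve. I handed the job in at about 52 s of the 66 s allowed; no verdict is reported.

**Roller:** I found the V by touching each flank in turn. It settled at about y = +2.5 mm, with the axis about 107 to 109 mm up. The highest force change I read at the tool while seating was about 9 N, against the 20 N limit. The last pictures put its centre at x ≈ -0.5 mm, y ≈ +2.6 mm, with about 0.005 rad of yaw.

**Hold-down:** I lowered it in small steps until the pad touched the sleeve at about 0.165 rad, where I read about 5 N at the bar, then let go. It lies at about 0.17 rad. I could not measure the pad's resting force on the roller directly.

**Bystanders:** The jar, tin and stopwatch are where they were, within about 3 px of the first detections (roughly 8 mm or less). The robot is clear of everything.

Two things went wrong on the way and were mended:
- **Hold-down knocked over:** my first transit move knocked the open hold-down over onto the empty carriage. I opened it again onto its stop before seating the roller.
- **First grip slipped:** the real fingertips sit about 29 mm above the reported tool point, so the first grip slipped off the roller. It stayed in its holder. I measured the offset by touching the roller's top and corrected for it.

In one picture taken while holding the roller, the top camera put it 3 to 5 mm further along x than I had commanded. I shifted it about 2.8 mm before lowering.

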